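Fetch the ring from behind the steel offcuts

ROBOT

A 6-joint arm with a two-finger parallel gripper is mounted at the origin on the work surface. World frame = base frame: x ahead of the robot, y to its left, z up, the work surface at z = 0. Lengths are in mm, angles in rad, forces in N, time in s.
With the tool pointing down it reaches from about 275 to 750 mm from the base axis. Payload 10.2 kg.
Tool frame: the origin (TCP) lies midway between the tips of the shut fingers; the grasp point (between the pads) lies 19 mm behind it (bot.grip_depth is the distance from the TCP to the grasp point, in mm); z points along the fingers, y is the line along which they close (so a half turn about z gives the same grasp; the last joint's range is limited). The gripper opens to 88 mm and grips with 3 to 60 N. Pads are 18 mm wide; open, the fingers measure 123 mm over their backs; the gripper's body (75 mm by 187 mm) begins 45 mm behind the grasp point.
Start: joints at [-1.532, 0.313, 1.498, -0, 1.331, -0.223], TCP at [135.867, -507.12, 207.72] pointing down, gripper open.
Joint ranges: [-2.94, 2.94], [-0.97, 2.17], [0.19, 2.56], [-1.23, 4.37], [0.02, 3.11], [-2.88, 2.88]. Speed limits (rad/s): [2.39, 2.39, 3.01, 3.14, 3.14, 3.14].

INTERFACE

Orientations are given as a 3x3 rotation matrix whose columns are the frame's x, y, z axes.
In Python, from plant import bot, eyes gives the robot as it stands.
- The arm moves only by the tool play_rows, never from a script. Its argument "plan" is a list of rows, each an object of numbers: "gripper": the opening, from -1 (shut) to 1 (fully open); "tx", "ty", "tz": the shift along the tool's x, y, z each as a share of 25 cm, from -1 to 1; "yaw": the turn about the tool's z as a share of 90 degrees, from -1 to 1. A call has 1 to 10 rows; each row is the pose to reach, as a shift and turn from the pose commanded when the call began, along the tool's axes at that moment; what a row does not reach only later rows make up. A row lasts 1/8 s, in which the tool goes at most 62.5 mm and 10.7 degrees, less where a joint would pass 70% of its speed; a pose out of reach is approached as far as the arm can. A call with a number of a shift or a turn outside -1 to 1 is refused whole. A call with a gripper value outside its range is refused whole. The fingers move at their own pace and stop on an object; "force" is the grip in N (left out, the last holds). Time passes only in rows, so rows that repeat a pose let the fingers close. It gives the time, the measured TCP pose, the force, the opening and the grip force at its end, in the units of the state.
- bot.observe(): the state, without advancing time (a new reading comes with each control period).
- eyes.capture(name): name is "side" or "top" or "wrist"; returns the picture (480x640x3 uint8, red, green, blue); there is no depth.
- eyes.camera_params(name): a dict with "fx", "fy", "cx", "cy" (pixels), "dist" ([k1, k2, p1, p2, k3] as OpenCV has them; the pictures are not rectified), "origin" and "rotation" of the camera in the world; the wrist camera has in their place "mount" (4x4, takes a point from camera to tool coordinates, whose origin is the TCP and whose axes are the flange's). Camera axes: x right, y down, z forward; pixel columns grow to the right and rows downward; lengths in mm; the calibration is good to about 2 mm. A picture is of the moment at which its call begins: read the wrist's pose just before it. camera_params takes no time and is no camera call.
- bot.hand_in(): hands the job in; it is judged then, once.
The state is a dict: "time": time; "q": joint angles; "joint_velocities": joint speeds; "effort": joint torques, N m; "ee_pos": TCP position; "orientation": TCP orientation; "ft_force": force on the tool from outside, world axes, zero at the start; "wrist_torque": the same for the moment, N m; "gripper_width": finger opening in mm; "grip_force": force on a finger pad.
Only numpy, scipy, OpenCV 4.12 (cv2) and the standard library are available. Lean on these libraries where they do the work, as an engineer would, in place of code of your own. Each camera call takes 0.05 s, during which the arm holds its last target. There are 200 camera calls.

TASK

The short ring lying at the back of the steel rack is the piece missing from the sculpture panel. First clear all three tall offcuts out of the rack and stand them upright on the plywood board; then take the ring and set it flat on the bench in the middle of the panel's empty cell; then stand each offcut back upright in the rack on the very spot where it stood at the start. Knock nothing over, and leave the hammer, the can and the red magnetic square alone.

Things in the scene. Friction and masses are not known exactly. Their poses are not given: they have to be found in the camera images.
- rack: Fixed grey steel tray, 170 (x) x 270 (y) mm, open on its -x edge; floor top at z = 4 mm; 4 mm walls, 40 mm high on its +x edge, 30 mm at both y ends. Origin: centre of its underside. At the start the three tall offcuts stand on it in a row along its y, about 75 mm apart, near x = -25 mm, in any order, and the ring behind them near x = +35 mm.
- round_tube: Loose round steel tube standing on end, 42 mm outside diameter, 4 mm wall, 110 mm high, about 0.4 kg. Origin: centre of its lower end; z up its axis.
- square_tube: Loose square steel tube standing on end, 40 x 40 mm outside, 3 mm wall, 100 mm high, about 0.35 kg. Origin: centre of its lower end; x and y square to its faces, z up its axis.
- channel: Loose U-shaped steel channel standing on end, 40 x 40 mm outside, 5 mm walls, 105 mm high, about 0.43 kg. Origin: centre of the 40 x 40 outline at its lower end; z up; its two parallel flanges face -x and +x (grip across them, along x), web at +y, open side at -y. Its x axis, like that of both tubes, starts within 0.3 rad of the rack's x axis.
- ring: Loose short steel ring lying flat, 50 mm outside diameter, 40 mm bore, 30 mm high, about 0.16 kg. Origin: centre of its underside.
- board: Fixed plywood board flat on the bench, 270 (x) x 160 (y) mm, 6 mm thick (upper face at z = 6 mm): the side area for the offcuts. Origin: centre of its underside.
- panel: Fixed steel sculpture panel lying flat on the bench, 330 mm long (along its x), about 90 mm wide, all of it 10 mm high: two wavy flat bars with slices of round and square tube between them towards both ends; the cell in the middle is empty, open to the bench, about 79 mm wide between the bars and 95 mm long. Origin: centre of the empty cell, at bench height.
- hammer: Loose hammer, wooden handle, about 260 mm long, lying on the bench between robot and rack; bystander. Origin at its underside.
- can: Loose green can with a steel lid, 66 mm diameter, 100 mm high, standing beyond the rack; bystander. Origin: centre of its underside.
- square_magnet: Loose red L-shaped magnetic welding square, 90 x 90 mm, 18 mm high, lying beyond the rack; bystander. Origin: middle of its 90 x 90 mm outline, underside.

How it is judged:
By the outcome, as a careful person would: the job done as asked, in the order asked, and still so for the second after the job is handed in, with the robot touching nothing.
It also fails if it takes over 134 s, if anything falls off the work surface, if the arm or the gripper's body presses on something with over 40 N, if the wrist force passes 120 N, or if a joint passes its speed limit or range.

## Working session

There is one attempt and no reset: what is moved stays moved. The work goes in short steps, Python scripts to look and compute and a tool call to move; the robot and the scene stay as the last step left them, time stands still between calls to the robot, and variables do not carry over. Pictures are saved under pics/ and viewed, at most 14 in all, crops included, and the job is handed in when it is done.

Besides the shell and the picture viewer there is one more tool, called after "Call:" in YAML: its name, and indented under it one key for each argument. play_rows: Moves the arm, as the interface text tells. Shift numbers are shares of 25 cm and turn numbers shares of 90 degrees, none past 1 either way. Its arguments: {"type":"object","properties":{"plan":{"type":"array"},"force":{"type":"number"}},"required":["plan"]}

```bash
mkdir -p pics; ls; cat > h.py <<'E'
import numpy as np, cv2, json
from plant import bot, eyes
def snap(n,f):
    s=bot.observe(); im=eyes.capture(n); cv2.imwrite(f'pics/{f}.png',im[:,:,::-1])
    json.dump({'p':list(map(float,s['ee_pos'])),'R':np.array(s['orientation']).tolist()},open(f'pics/{f}.json','w'))
    return s,im
def cam(n,f=None):
    c=eyes.camera_params(n); K=np.array([[c['fx'],0,c['cx']],[0,c['fy'],c['cy']],[0,0,1.]]); d=np.array(c['dist'],float)
    if n=='wrist':
        s=json.load(open(f'pics/{f}.json')); T=np.eye(4);T[:3,:3]=s['R'];T[:3,3]=s['p']; M=T@np.array(c['mount']); return K,d,M[:3,3],M[:3,:3]
    return K,d,np.array(c['origin'],float),np.array(c['rotation'],float)
def ray(C,u,v):
    K,d,o,R=C; x=cv2.undistortPoints(np.array([[[u,v]]],float),K,d)[0,0]; r=R@np.array([x[0],x[1],1]); return o,r/np.linalg.norm(r)
def atz(C,u,v,z):
    o,r=ray(C,u,v); return o+r*(z-o[2])/r[2]
def tri(*rs):
    A=sum(np.eye(3)-np.outer(r,r) for o,r in rs); b=sum((np.eye(3)-np.outer(r,r))@o for o,r in rs)
    p=np.linalg.solve(A,b); return p,[np.linalg.norm(np.cross(r,p-o)) for o,r in rs]
def proj(C,P):
    K,d,o,R=C; return cv2.projectPoints(np.array(P,float).reshape(-1,3),cv2.Rodrigues(R.T)[0],-R.T@o,K,d)[0][:,0]
E
python3 - <<'E'
from h import *
for n in('top','side','wrist'):
    s,_=snap(n,n+'0'); c=eyes.camera_params(n); print(n,{k:np.round(v,3).tolist() for k,v in c.items()})
print({k:np.round(v,3).tolist() for k,v in s.items()})
E
```

```text
pics
top {'fx': 471.397, 'fy': 471.397, 'cx': 318.088, 'cy': 239.422, 'dist': [-0.079, 0.0, 0.0, 0.0, 0.0], 'origin': [439.899, -0.187, 924.015], 'rotation': [[-0.019, -0.986, 0.165], [-1.0, 0.021, 0.007], [-0.011, -0.165, -0.986]]}
side {'fx': 562.385, 'fy': 562.385, 'cx': 331.608, 'cy': 234.872, 'dist': [-0.051, 0.0, 0.0, 0.0, 0.0], 'origin': [537.773, -1011.391, 581.624], 'rotation': [[0.999, -0.044, 0.031], [-0.047, -0.458, 0.888], [-0.025, -0.888, -0.459]]}
wrist {'fx': 391.556, 'fy': 391.556, 'cx': 315.242, 'cy': 233.863, 'dist': [-0.083, 0.0, 0.0, 0.0, 0.0], 'mount': [[0.002, -0.952, -0.305, 79.943], [1.0, 0.002, 0.001, -0.545], [-0.001, -0.305, 0.952, -177.502], [0.0, 0.0, 0.0, 1.0]]}
{'time': 0.1, 'q': [-1.532, 0.313, 1.498, 0.0, 1.331, -0.223], 'joint_velocities': [-0.0, -0.002, -0.002, -0.001, -0.0, -0.0], 'effort': [0.002, -40.282, -25.265, 0.07, 0.034, -0.0], 'ee_pos': [135.863, -506.864, 207.226], 'orientation': [[0.966, 0.259, -0.0], [0.259, -0.966, 0.001], [0.0, -0.001, -1.0]], 'ft_force': [-0.827, 0.217, -0.288], 'wrist_torque': [0.03, 0.018, 0.035], 'grip_force': 0.0, 'gripper_width': 88.096}
```

View pics/top0.png

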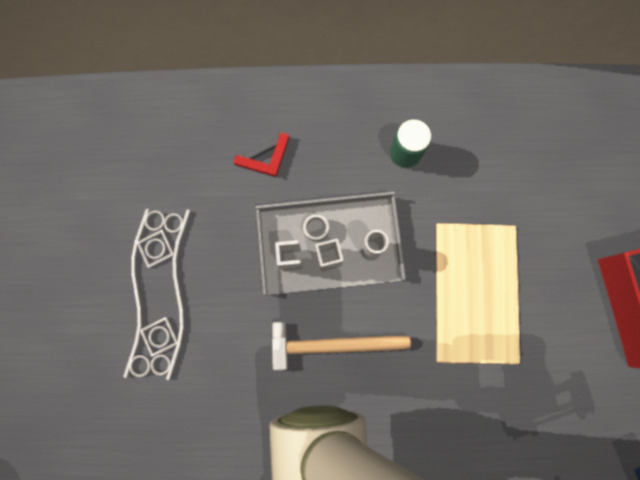

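View pics/side0.png

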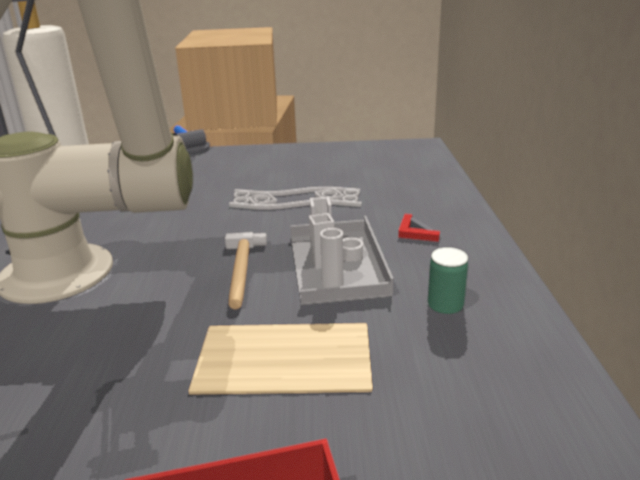

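The top picture shows the channel at (288,253), the square tube at (330,253), the round tube at (377,241) and the ring at (316,227). The board is around (478,293) and the panel cell around (158,293). The side view agrees. I'll look closer with enlarged crops.

```bash
python3 - <<'E'
from h import *
a=cv2.imread('pics/top0.png')[185:300,250:410]; cv2.imwrite('pics/top0c.png',cv2.resize(a,None,fx=5,fy=5,interpolation=cv2.INTER_CUBIC))
C=cam('top')
for n,u,v,z in [('ch',288,253,105),('sq',330,253,100),('rd',377,241,110),('ring',316,227,30),('rackFL',265,294,0),('rackFR',404,278,30),('rackBL',258,207,40),('rackBR',394,194,40),('b1',436,224,6),('b2',516,225,6),('b3',520,363,6),('b4',437,362,6),('cell',158,293,10),('hammerhead',280,345,15),('handle end',410,343,20)]: print(n,atz(C,u,v,z).round(1))
E
```

```text
ch [554.1  59.2 105. ]
sq [553.3 -14.5 100. ]
rd [571.3 -97.1 110. ]
ring [614.1  10.1  30. ]
rackFL [488.7 112.7   0. ]
rackFR [ 512.  -155.2   30. ]
rackBL [653.9 121.2  40. ]
rackBR [ 674.  -142.1   40. ]
b1 [ 619.9 -228.5    6. ]
b2 [ 614.8 -390.5    6. ]
b3 [ 344.9 -376.6    6. ]
b4 [ 352.1 -215.4    6. ]
cell [493.3 321.9  10. ]
hammerhead [391.   82.7  15. ]
handle end [ 389.9 -162.8   20. ]
```

View pics/top0c.png

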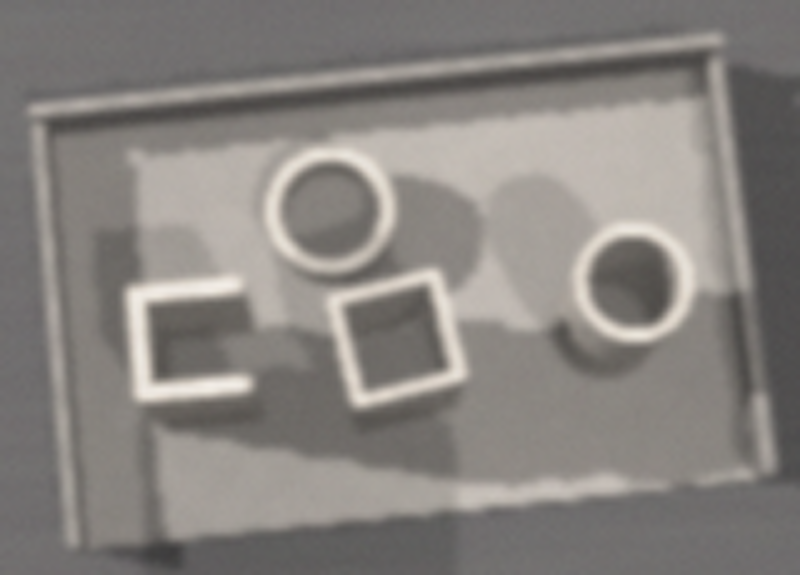

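Everything stands where the text says it should: the tubes are about 74–83 mm apart and the rack is turned about 0.08 rad. The crop shows the channel's web to the left (+y) and open to the right. Next I'll bring the wrist camera over the rack for precise measurements.

Call:
play_rows:
  plan:
    - {"tx": 1, "ty": -0.72, "tz": -0.1, "gripper": 1}
    - {"tx": 1, "ty": -0.72, "tz": -0.1, "gripper": 1}
    - {"tx": 1, "ty": -0.72, "tz": -0.1, "gripper": 1}
    - {"tx": 1, "ty": -0.72, "tz": -0.1, "gripper": 1}
    - {"tx": 1, "ty": -0.72, "tz": -0.1, "gripper": 1}
    - {"tx": 1, "ty": -0.72, "tz": -0.1, "gripper": 1}
    - {"tx": 1, "ty": -0.72, "tz": -0.1, "gripper": 1}
    - {"tx": 1, "ty": -0.72, "tz": -0.1, "gripper": 1}

```text
invalid input at $.plan[0]: expected keys gripper, tx, ty, tz, yaw
```

Call:
play_rows:
  plan:
    - {"tx": 1, "ty": -0.78, "tz": -0.1, "yaw": -0.88}
    - {"tx": 1, "ty": -0.78, "tz": -0.1, "yaw": -0.88}
    - {"tx": 1, "ty": -0.78, "tz": -0.1, "yaw": -0.88}
    - {"tx": 1, "ty": -0.78, "tz": -0.1, "yaw": -0.88}
    - {"tx": 1, "ty": -0.78, "tz": -0.1, "yaw": -0.88}
    - {"tx": 1, "ty": -0.78, "tz": -0.1, "yaw": -0.88}
    - {"tx": 1, "ty": -0.78, "tz": -0.1, "yaw": -0.88}
    - {"tx": 1, "ty": -0.78, "tz": -0.1, "yaw": -0.88}
    - {"tx": 1, "ty": -0.78, "tz": -0.1, "yaw": -0.88}
    - {"tx": 1, "ty": -0.78, "tz": -0.1, "yaw": -0.88}

```text
invalid input at $.plan[0]: expected keys gripper, tx, ty, tz, yaw
```

```bash
cat >> h.py <<'E'
def go(*targets):
    "print tool shares from the present pose to each (x,y,z,tool-x yaw)"
    s=bot.observe(); p=np.array(s['ee_pos']);R=np.array(s['orientation']); y0=np.arctan2(R[1,0],R[0,0])
    for x,y,z,yaw in targets:
        d=R.T@(np.array([x,y,z])-p)/250; dy=-(yaw-y0); print('t',d.round(3),'yaw',round(dy/(np.pi/2),3))
E
python3 - <<'E'
from h import *
s,_=snap('wrist','w1'); print(s['ee_pos'],np.round(s['orientation'],3).tolist(),s['q'])
E
```

```text
[ 135.86534444 -506.89425612  207.29965707] [[0.966, 0.259, -0.0], [0.259, -0.966, 0.001], [0.0, -0.001, -1.0]] [-1.53238643e+00  3.13322768e-01  1.49824194e+00  6.06139389e-07
  1.33101508e+00 -2.23368113e-01]
```

View pics/w1.png

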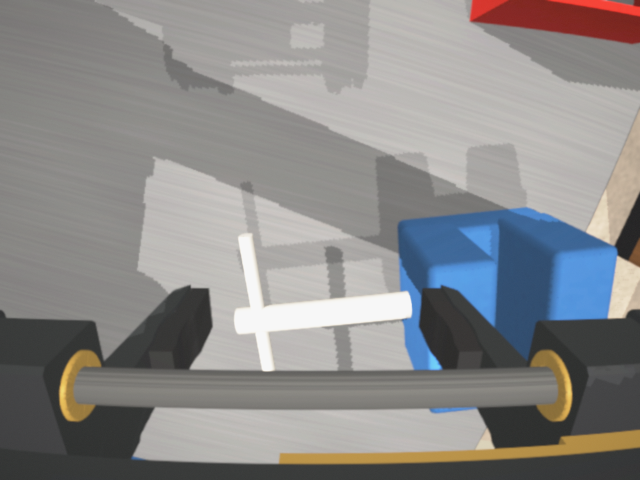

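The call needs all five keys in each row, so the arm hasn't moved. This picture is from the start pose: the fingers block rows below about 290, so objects should sit on the tool's +x side. I'm resending with every key.

Call:
play_rows:
  plan:
    - {"tx": 1, "ty": -0.62, "tz": -0.1, "yaw": 0, "gripper": 1}
    - {"tx": 1, "ty": -0.62, "tz": -0.1, "yaw": 0, "gripper": 1}
    - {"tx": 1, "ty": -0.62, "tz": -0.1, "yaw": 0, "gripper": 1}
    - {"tx": 1, "ty": -0.62, "tz": -0.1, "yaw": 0, "gripper": 1}
    - {"tx": 1, "ty": -0.62, "tz": -0.1, "yaw": 0, "gripper": 1}
    - {"tx": 1, "ty": -0.62, "tz": -0.1, "yaw": 0, "gripper": 1}
    - {"tx": 1, "ty": -0.62, "tz": -0.1, "yaw": 0, "gripper": 1}
    - {"tx": 1, "ty": -0.62, "tz": -0.1, "yaw": 0, "gripper": 1}

```text
time: 1.2
ee_pos: [336.6, -293.5, 232.5]
orientation: [[0.966, 0.257, -0.0], [0.257, -0.966, 0.0], [-0.0, -0.0, -1.0]]
ft_force: [-0.8, 0.4, 0.2]
gripper_width: 88.3
grip_force: 0.0
```

Call:
play_rows:
  plan:
    - {"tx": 1, "ty": -0.62, "tz": -0.1, "yaw": -0.88, "gripper": 1}
    - {"tx": 1, "ty": -0.62, "tz": -0.1, "yaw": -0.88, "gripper": 1}
    - {"tx": 1, "ty": -0.62, "tz": -0.1, "yaw": -0.88, "gripper": 1}
    - {"tx": 1, "ty": -0.62, "tz": -0.1, "yaw": -0.88, "gripper": 1}
    - {"tx": 1, "ty": -0.62, "tz": -0.1, "yaw": -0.88, "gripper": 1}
    - {"tx": 1, "ty": -0.62, "tz": -0.1, "yaw": -0.88, "gripper": 1}
    - {"tx": 1, "ty": -0.62, "tz": -0.1, "yaw": -0.88, "gripper": 1}
    - {"tx": 1, "ty": -0.62, "tz": -0.1, "yaw": -0.88, "gripper": 1}
    - {"tx": 1, "ty": -0.62, "tz": -0.1, "yaw": -0.88, "gripper": 1}
    - {"tx": 1, "ty": -0.62, "tz": -0.1, "yaw": -0.88, "gripper": 1}

```text
time: 2.45
ee_pos: [538.5, -78.9, 257.6]
orientation: [[-0.071, 0.997, -0.0], [0.997, 0.071, 0.0], [0.0, -0.0, -1.0]]
ft_force: [0.1, -1.1, 0.0]
gripper_width: 88.2
grip_force: 0.0
```

```bash
python3 - <<'E'
from h import *
s,_=snap('wrist','w2'); print(s['ee_pos'],np.round(s['orientation'],3).tolist(),s['q'].round(3),s['time'])
E
```

```text
[538.51172473 -78.86020415 257.59611504] [[-0.071, 0.997, -0.0], [0.997, 0.071, 0.0], [0.0, -0.0, -1.0]] [-0.361  0.326  1.35  -0.     1.466 -0.432] 2.45
```

View pics/w2.png

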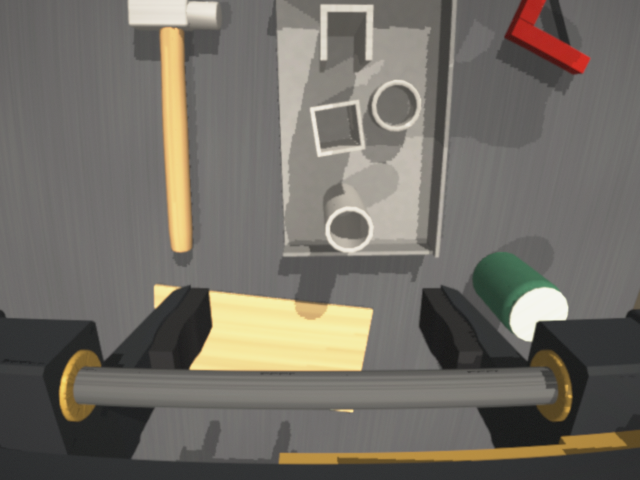

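w2 shows the channel top (347,30), square (337,128), ring (396,105) and round tube (349,229), all clear of the fingers. I'll take a second wrist position for triangulation.

Call:
play_rows:
  plan:
    - {"tx": 0.28, "ty": 0.1, "tz": 0, "yaw": 0, "gripper": 1}
    - {"tx": 0.28, "ty": 0.1, "tz": 0, "yaw": 0, "gripper": 1}
    - {"tx": 0.28, "ty": 0.1, "tz": 0, "yaw": 0, "gripper": 1}
    - {"tx": 0.28, "ty": 0.1, "tz": 0, "yaw": 0, "gripper": 1}
    - {"tx": 0.28, "ty": 0.1, "tz": 0, "yaw": 0, "gripper": 1}

```text
time: 3.12
ee_pos: [558.3, -7.6, 257.7]
orientation: [[-0.072, 0.997, -0.0], [0.997, 0.072, -0.0], [-0.0, -0.0, -1.0]]
ft_force: [1.6, -0.2, 0.4]
gripper_width: 88.2
grip_force: 0.0
```

```bash
python3 - <<'E'
from h import *
s,im=snap('wrist','w3'); print(s['ee_pos'],s['time'])
a=cv2.imread('pics/w2.png')[0:260,240:460]; b=im[:,:,::-1][40:300,200:420]
cv2.imwrite('pics/w2c.png',cv2.resize(a[:,20:],None,fx=2.3*1.0,fy=2.3,interpolation=cv2.INTER_CUBIC))
# w2 crop (x240-460,y0-260) left, w3 crop (x220-420? y40-300) right, scale 2.0 -> use 1.8
cv2.imwrite('pics/pair.png',np.hstack([cv2.resize(q,None,fx=1.8,fy=2.3) for q in(a,b)]))
E
```

```text
[558.26317721  -7.63923153 257.73386241] 3.125
```

View pics/w3.png

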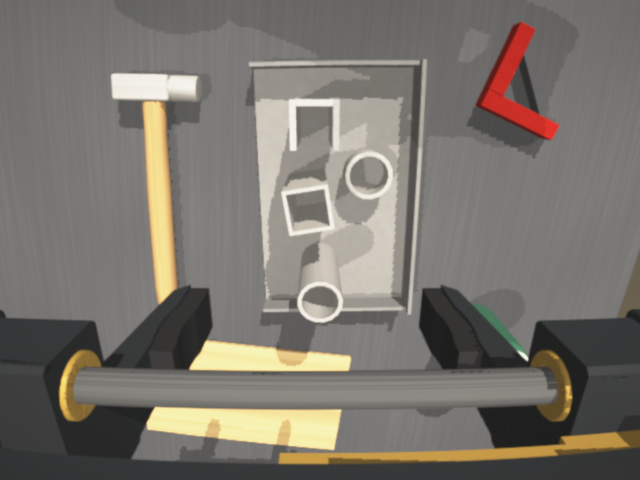

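w3 shows the channel top at about (315,124), square (307,210), ring (369,175) and round tube (320,302). To sharpen these I'll segment the bright rims.

```bash
python3 - <<'E'
from h import *
out=[]
for f,(x0,y0,x1,y1),thr in (('w2',(285,0,440,255),205),('w3',(255,75,410,330),205)):
    im=cv2.imread(f'pics/{f}.png'); g=im.min(2)[y0:y1,x0:x1]; print(f,np.percentile(g,[50,90,97,99]))
    m=(g>thr).astype(np.uint8); n,l,st,ce=cv2.connectedComponentsWithStats(m,connectivity=8)
    big=cv2.resize(im[y0:y1,x0:x1],None,fx=2.3,fy=2.3,interpolation=cv2.INTER_CUBIC)
    for i in range(1,n):
        if st[i,4]<80: continue
        c=max(cv2.findContours((l==i).astype(np.uint8),cv2.RETR_EXTERNAL,cv2.CHAIN_APPROX_NONE)[0],key=len)
        e=cv2.fitEllipse(c); r=cv2.minAreaRect(c); print(st[i],'ell',np.round(e[0],1)+[x0,y0],np.round(e[1],1),'rect',np.round(r[0],1)+[x0,y0],np.round(r[1],1),round(r[2],1))
        cv2.drawContours(big,[(c*2.3+1).astype(int)],-1,(0,0,255),1)
    out.append(big)
cv2.imwrite('pics/seg.png',np.hstack(out)); print(out[0].shape)
E
```

```text
w2 [131. 177. 202. 219.]
[ 26 105  23  51 227] ell [325.  128.8] [24.3 53.6] rect [322. 130.] [50. 22.] 90.0
[ 41 207  47  45 407] ell [349.1 228.8] [43.8 46.2] rect [349. 229.] [43.8 45.3] 45.0
w3 [143. 193. 227. 235.]
[ 34  24  50  52 819] ell [313.9 126.9] [51.3 63.6] rect [313.5 124.5] [51. 49.] 90.0
[ 92  77  46  47 454] ell [369.1 174.9] [43.1 43.9] rect [369.5 175. ] [46. 45.] 90.0
[ 27 109  53  52 632] ell [308.1 209.7] [52.  53.9] rect [308. 210.] [46.1 47. ] 80.9
[ 43 207  45  40 423] ell [319.8 301.4] [39.3 43.6] rect [319.8 301.2] [41.  41.7] 45.0
(586, 356, 3)
```

View pics/seg.png

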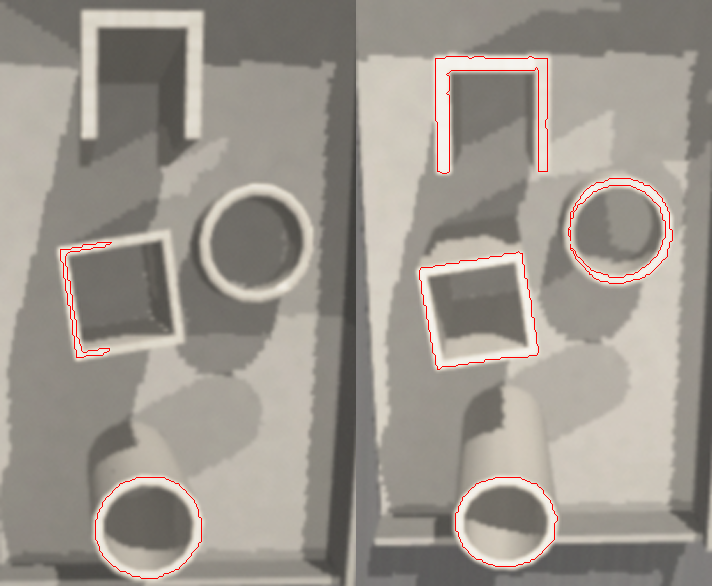

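The overlays fit the rims. I'll read the corners off this crop and the top crop, then triangulate the four objects from three views.

```bash
cat > m.py <<'E'
from h import *
W2,W3,T=cam('wrist','w2'),cam('wrist','w3'),cam('top')
a=lambda x,y:ray(W2,285+x/2.3-.3,y/2.3-.3); b=lambda x,y:ray(W3,255+(x-356.5)/2.3-.3,75+y/2.3-.3); t=lambda x,y:ray(T,250+x/5-.4,185+y/5-.4)
D={'ch':[((81,11),(435,57),(140,403)),((204,10),(548,57),(127,290)),((202,138),(548,172),(242,278)),((82,139),(437,173),(254,390))],
'sq':[((60,249),(419,269),(358,408)),((169,231),(521,252),(328,298)),((185,343),(538,354),(438,270)),((78,357),(437,369),(468,377))],
'ring':[((256,242),(620,231),(330,211))],'rd':[((149,527),(505,522),(633,283))]}
if __name__=='__main__':
  for k,L in D.items():
    P=[];Q=[]
    for A,B,C in L:
        p,e=tri(a(*A),b(*B),t(*C)); P.append(p); q,_=tri(a(*A),b(*B)); Q.append(q)
    P=np.array(P);Q=np.array(Q); print(k,'3view',P.mean(0).round(1),'err',np.round(e,1),'wrist only',Q.mean(0).round(1))
    z={'ch':105+4,'sq':104,'ring':34,'rd':114}[k]
    for nm,f,i in(('w2',a,0),('w3',b,1),('top',t,2)):
        X=[]
        for c in L:
            o,r=f(*c[i]); X.append(o+r*(z-o[2])/r[2])
        X=np.array(X); s='' 
        if len(X)==4:
            s=[np.round(np.linalg.norm(X[j]-X[(j+1)%4]),1) for j in range(4)]; v=X[1]-X[0]+X[2]-X[3]; s=(s,'yaw',round(float(np.arctan2(v[1],v[0])),3))
        print('  ',nm,X.mean(0).round(1),s)
E
python3 m.py
```

```text
ch 3view [553.2  59.4 112.6] err [0.4 0.7 0.9] wrist only [552.9  59.7 110.7]
   w2 [553.3  60.  109. ] ([np.float64(40.5), np.float64(40.3), np.float64(40.6), np.float64(40.2)], 'yaw', 0.088)
   w3 [552.8  59.8 109. ] ([np.float64(39.1), np.float64(39.5), np.float64(39.7), np.float64(39.8)], 'yaw', 0.078)
   top [554.2  59.4 109. ] ([np.float64(40.2), np.float64(40.6), np.float64(39.8), np.float64(39.9)], 'yaw', 0.101)
sq 3view [553.4 -12.8 105.2] err [0.8 0.5 1. ] wrist only [553.3 -12.5 105. ]
   w2 [553.5 -12.8 104. ] ([np.float64(38.8), np.float64(39.6), np.float64(39.1), np.float64(38.5)], 'yaw', 0.219)
   w3 [553.1 -12.9 104. ] ([np.float64(38.6), np.float64(40.3), np.float64(39.5), np.float64(39.8)], 'yaw', 0.234)
   top [554.1 -13.1 104. ] ([np.float64(40.3), np.float64(40.0), np.float64(39.4), np.float64(40.0)], 'yaw', 0.245)
ring 3view [613.5  11.   33.1] err [0.8 0.3 0.5] wrist only [613.2  11.1  33.3]
   w2 [612.5  11.2  34. ] 
   w3 [613.6  11.1  34. ] 
   top [613.7  10.8  34. ] 
rd 3view [569.8 -94.9 115.4] err [0.1 0.5 0.4] wrist only [569.5 -94.6 115.9]
   w2 [570.  -95.2 114. ] 
   w3 [569.3 -95.5 114. ] 
   top [570.4 -95.2 114. ]
```

The heights come out right (tops 111, 105, 33 and 116 mm, against 109, 104, 34 and 114 expected), and the sizes match too. Next I'll check the board and work out the moves for the round tube.

```bash
python3 - <<'E'
from m import *
print('board b1',tri(ray(W2,372,309),ray(W3,351,356),ray(T,516-80,224)),tri(ray(W2,372,309),ray(W3,351,356))[0])
go((569.8,-95.2,140,1.643),(569.8,-95.2,60,1.643))
E
```

```text
board b1 (array([ 621.28482617, -229.48150025,    3.14174549]), [np.float64(0.49027714050574606), np.float64(0.9850283163211915), np.float64(0.8059822738818966)]) [ 622.83985931 -233.57295823   -3.24056228]
t [-0.353  0.021  0.471] yaw -0.0
t [-0.353  0.021  0.791] yaw -0.0
```

Call:
play_rows:
  plan:
    - {"tx": -0.353, "ty": 0.021, "tz": 0.3, "yaw": 0, "gripper": 0.6}
    - {"tx": -0.353, "ty": 0.021, "tz": 0.4, "yaw": 0, "gripper": 0.6}
    - {"tx": -0.353, "ty": 0.021, "tz": 0.46, "yaw": 0, "gripper": 0.6}
    - {"tx": -0.353, "ty": 0.021, "tz": 0.46, "yaw": 0, "gripper": 0.6}
    - {"tx": -0.353, "ty": 0.021, "tz": 0.6, "yaw": 0, "gripper": 0.6}
    - {"tx": -0.353, "ty": 0.021, "tz": 0.7, "yaw": 0, "gripper": 0.6}
    - {"tx": -0.353, "ty": 0.021, "tz": 0.76, "yaw": 0, "gripper": 0.6}
    - {"tx": -0.353, "ty": 0.021, "tz": 0.79, "yaw": 0, "gripper": 0.6}
    - {"tx": -0.353, "ty": 0.021, "tz": 0.79, "yaw": 0, "gripper": 0.6}
  force: 30

```text
time: 4.3
ee_pos: [570.4, -94.3, 60.8]
orientation: [[-0.073, 0.997, 0.001], [0.997, 0.073, -0.0], [-0.0, 0.001, -1.0]]
ft_force: [0.2, -0.1, 0.5]
gripper_width: 70.4
grip_force: 0.0
```

Call:
play_rows:
  plan:
    - {"tx": 0, "ty": 0, "tz": 0, "yaw": 0, "gripper": -0.2}
    - {"tx": 0, "ty": 0, "tz": 0, "yaw": 0, "gripper": -0.2}
    - {"tx": 0, "ty": 0, "tz": 0, "yaw": 0, "gripper": -0.2}
    - {"tx": 0, "ty": 0, "tz": 0, "yaw": 0, "gripper": -0.2}
    - {"tx": 0, "ty": 0, "tz": 0, "yaw": 0, "gripper": -0.2}
    - {"tx": 0, "ty": 0, "tz": 0, "yaw": 0, "gripper": -0.2}
    - {"tx": 0, "ty": 0, "tz": 0, "yaw": 0, "gripper": -0.2}
    - {"tx": 0, "ty": 0, "tz": 0, "yaw": 0, "gripper": -0.2}
  force: 30

```text
time: 5.3
ee_pos: [570.1, -94.3, 60.5]
orientation: [[-0.073, 0.997, 0.0], [0.997, 0.073, -0.0], [-0.0, -0.0, -1.0]]
ft_force: [-3.2, -0.3, 4.6]
gripper_width: 41.1
grip_force: 30.0
```

```bash
python3 - <<'E'
from h import *
s=bot.observe();x,y,z=s['ee_pos'];print(s['ee_pos'],s['q'].round(3))
go((x,y,z+60,1.643),(571,-308,z+60,1.643),(571,-308,z+2.5,1.643))
E
```

```text
[570.09319695 -94.32442555  60.46297042] [-0.367  0.577  1.509 -0.     1.055 -0.44 ]
t [-0.   -0.   -0.24] yaw 0.001
t [-0.853 -0.059 -0.24 ] yaw 0.001
t [-0.853 -0.059 -0.01 ] yaw 0.001
```

Call:
play_rows:
  plan:
    - {"tx": 0, "ty": 0, "tz": -0.1, "yaw": 0, "gripper": -0.2}
    - {"tx": 0, "ty": 0, "tz": -0.24, "yaw": 0, "gripper": -0.2}
    - {"tx": -0.1, "ty": -0.007, "tz": -0.24, "yaw": 0, "gripper": -0.2}
    - {"tx": -0.25, "ty": -0.02, "tz": -0.24, "yaw": 0, "gripper": -0.2}
    - {"tx": -0.42, "ty": -0.03, "tz": -0.24, "yaw": 0, "gripper": -0.2}
    - {"tx": -0.59, "ty": -0.04, "tz": -0.24, "yaw": 0, "gripper": -0.2}
    - {"tx": -0.74, "ty": -0.05, "tz": -0.24, "yaw": 0, "gripper": -0.2}
    - {"tx": -0.83, "ty": -0.058, "tz": -0.24, "yaw": 0, "gripper": -0.2}
    - {"tx": -0.853, "ty": -0.059, "tz": -0.24, "yaw": 0, "gripper": -0.2}
    - {"tx": -0.853, "ty": -0.059, "tz": -0.24, "yaw": 0, "gripper": -0.2}

```text
time: 6.55
ee_pos: [571.1, -307.1, 119.9]
orientation: [[-0.074, 0.997, -0.0], [0.997, 0.074, 0.001], [0.001, -0.0, -1.0]]
ft_force: [-0.1, 0.5, -4.3]
gripper_width: 41.4
grip_force: 30.0
```

Call:
play_rows:
  plan:
    - {"tx": 0, "ty": 0, "tz": 0.08, "yaw": 0, "gripper": -0.2}
    - {"tx": 0, "ty": 0, "tz": 0.16, "yaw": 0, "gripper": -0.2}
    - {"tx": 0, "ty": 0, "tz": 0.2, "yaw": 0, "gripper": -0.2}
    - {"tx": 0, "ty": 0, "tz": 0.22, "yaw": 0, "gripper": -0.2}
    - {"tx": 0, "ty": 0, "tz": 0.226, "yaw": 0, "gripper": -0.2}
    - {"tx": 0, "ty": 0, "tz": 0.228, "yaw": 0, "gripper": -0.2}
    - {"tx": 0, "ty": 0, "tz": 0.23, "yaw": 0, "gripper": -0.2}
    - {"tx": 0, "ty": 0, "tz": 0.23, "yaw": 0, "gripper": -0.2}

```text
time: 7.55
ee_pos: [571.0, -308.1, 62.9]
orientation: [[-0.073, 0.997, 0.0], [0.997, 0.073, -0.0], [-0.0, 0.0, -1.0]]
ft_force: [0.3, -0.4, -3.5]
gripper_width: 41.5
grip_force: 30.0
```

Call:
play_rows:
  plan:
    - {"tx": 0, "ty": 0, "tz": 0.002, "yaw": 0, "gripper": -0.2}
    - {"tx": 0, "ty": 0, "tz": 0.003, "yaw": 0, "gripper": -0.2}
    - {"tx": 0, "ty": 0, "tz": 0.003, "yaw": 0, "gripper": -0.2}

```text
time: 7.92
ee_pos: [571.1, -308.2, 62.5]
orientation: [[-0.073, 0.997, 0.001], [0.997, 0.073, -0.001], [-0.001, 0.0, -1.0]]
ft_force: [-1.6, -0.2, 1.8]
gripper_width: 41.3
grip_force: 30.0
```

Call:
play_rows:
  plan:
    - {"tx": 0, "ty": 0, "tz": 0, "yaw": 0, "gripper": 0.3}
    - {"tx": 0, "ty": 0, "tz": 0, "yaw": 0, "gripper": 0.5}
    - {"tx": 0, "ty": 0, "tz": 0, "yaw": 0, "gripper": 0.5}
    - {"tx": 0, "ty": 0, "tz": 0, "yaw": 0, "gripper": 0.5}
    - {"tx": 0, "ty": 0, "tz": 0, "yaw": 0, "gripper": 0.5}

```text
time: 8.55
ee_pos: [571.0, -308.0, 62.0]
orientation: [[-0.073, 0.997, 0.0], [0.997, 0.073, -0.0], [-0.0, 0.0, -1.0]]
ft_force: [-0.4, 0.4, -0.8]
gripper_width: 66.1
grip_force: 0.0
```

```bash
python3 - <<'E'
from h import *
s=bot.observe();x,y,z=s['ee_pos'];print(s['ee_pos'],s['q'].round(3),s['gripper_width'])
go((x,y,z+90,1.643),(553.5,-12.9,150,1.643),(553.5,-12.9,150,1.8),(553.5,-12.9,60.5,1.8))
E
```

```text
[ 571.02092389 -308.01761253   61.95478743] [-0.675  0.715  1.258 -0.     1.168 -0.748] 66.1129106206377
t [-0.    0.   -0.36] yaw 0.001
t [ 1.182  0.017 -0.352] yaw 0.001
t [ 1.182  0.017 -0.352] yaw -0.099
t [1.182 0.017 0.006] yaw -0.099
```

The round tube stands on the board, and contact was felt at the expected height. Next is the square tube.

Call:
play_rows:
  plan:
    - {"tx": 0, "ty": 0, "tz": -0.2, "yaw": 0, "gripper": 0.5}
    - {"tx": 0, "ty": 0, "tz": -0.352, "yaw": 0, "gripper": 0.5}
    - {"tx": 0.2, "ty": 0.003, "tz": -0.352, "yaw": 0, "gripper": 0.5}
    - {"tx": 0.45, "ty": 0.006, "tz": -0.352, "yaw": 0, "gripper": 0.5}
    - {"tx": 0.7, "ty": 0.01, "tz": -0.352, "yaw": 0, "gripper": 0.5}
    - {"tx": 0.9, "ty": 0.014, "tz": -0.352, "yaw": 0, "gripper": 0.5}
    - {"tx": 1, "ty": 0.017, "tz": -0.352, "yaw": 0, "gripper": 0.5}
    - {"tx": 1, "ty": 0.017, "tz": -0.352, "yaw": 0, "gripper": 0.5}

```text
time: 9.55
ee_pos: [556.9, -57.0, 150.2]
orientation: [[-0.076, 0.997, 0.0], [0.997, 0.076, -0.0], [-0.0, 0.0, -1.0]]
ft_force: [0.1, 0.3, 0.7]
gripper_width: 66.3
grip_force: 0.0
```

Call:
play_rows:
  plan:
    - {"tx": 0.1, "ty": 0, "tz": 0, "yaw": -0.099, "gripper": 0.5}
    - {"tx": 0.182, "ty": 0, "tz": 0, "yaw": -0.099, "gripper": 0.5}
    - {"tx": 0.182, "ty": 0, "tz": 0, "yaw": -0.099, "gripper": 0.5}
    - {"tx": 0.182, "ty": 0, "tz": 0, "yaw": -0.099, "gripper": 0.5}

```text
time: 10.05
ee_pos: [553.8, -13.7, 149.9]
orientation: [[-0.225, 0.974, 0.0], [0.974, 0.225, -0.0], [-0.0, 0.0, -1.0]]
ft_force: [-0.2, -0.4, 0.5]
gripper_width: 66.1
grip_force: 0.0
```

```bash
python3 - <<'E'
from h import *
s=bot.observe();print(s['ee_pos'],s['q'].round(3),s['gripper_width'])
go((553.5,-12.9,60.5,1.8))
E
```

```text
[553.75387423 -13.70358331 149.94668722] [-0.236  0.426  1.493 -0.     1.223 -0.463] 66.12645586646441
t [ 0.003 -0.     0.358] yaw -0.001
```

Call:
play_rows:
  plan:
    - {"tx": 0.003, "ty": 0, "tz": 0.12, "yaw": 0, "gripper": 0.5}
    - {"tx": 0.003, "ty": 0, "tz": 0.24, "yaw": 0, "gripper": 0.5}
    - {"tx": 0.003, "ty": 0, "tz": 0.32, "yaw": 0, "gripper": 0.5}
    - {"tx": 0.003, "ty": 0, "tz": 0.358, "yaw": 0, "gripper": 0.5}
    - {"tx": 0.003, "ty": 0, "tz": 0.358, "yaw": 0, "gripper": 0.5}

```text
time: 10.68
ee_pos: [553.5, -12.7, 60.4]
orientation: [[-0.226, 0.974, -0.0], [0.974, 0.226, 0.0], [0.0, -0.0, -1.0]]
ft_force: [0.4, 0.0, 0.3]
gripper_width: 66.1
grip_force: 0.0
```

Call:
play_rows:
  plan:
    - {"tx": 0, "ty": 0, "tz": 0, "yaw": 0, "gripper": -0.2}
    - {"tx": 0, "ty": 0, "tz": 0, "yaw": 0, "gripper": -0.2}
    - {"tx": 0, "ty": 0, "tz": 0, "yaw": 0, "gripper": -0.2}
    - {"tx": 0, "ty": 0, "tz": 0, "yaw": 0, "gripper": -0.2}
    - {"tx": 0, "ty": 0, "tz": 0, "yaw": 0, "gripper": -0.2}
    - {"tx": 0, "ty": 0, "tz": 0, "yaw": 0, "gripper": -0.2}
    - {"tx": 0, "ty": 0, "tz": 0, "yaw": 0, "gripper": -0.2}

```text
time: 11.55
ee_pos: [553.6, -12.4, 60.9]
orientation: [[-0.227, 0.974, 0.0], [0.974, 0.227, -0.0], [-0.0, 0.0, -1.0]]
ft_force: [-1.4, -0.4, 6.2]
gripper_width: 39.7
grip_force: 30.0
```

```bash
python3 - <<'E'
from h import *
s=bot.observe();x,y,z=s['ee_pos'];R=s['orientation'];w=np.arctan2(R[1,0],R[0,0]);print(s['ee_pos'],w,s['q'].round(3))
go((x,y,z+60,w),(483,-303,z+60,w),(483,-303,z+2,w))
E
```

```text
[553.56428653 -12.36207188  60.87878875] 1.799633142246618 [-0.234  0.53   1.588 -0.     1.023 -0.463]
t [-0.    0.   -0.24] yaw -0.0
t [-1.068 -0.539 -0.24 ] yaw -0.0
t [-1.068 -0.539 -0.008] yaw -0.0
```

Call:
play_rows:
  plan:
    - {"tx": 0, "ty": 0, "tz": -0.1, "yaw": 0, "gripper": -0.2}
    - {"tx": 0, "ty": 0, "tz": -0.24, "yaw": 0, "gripper": -0.2}
    - {"tx": -0.1, "ty": -0.05, "tz": -0.24, "yaw": 0, "gripper": -0.2}
    - {"tx": -0.25, "ty": -0.126, "tz": -0.24, "yaw": 0, "gripper": -0.2}
    - {"tx": -0.42, "ty": -0.212, "tz": -0.24, "yaw": 0, "gripper": -0.2}
    - {"tx": -0.59, "ty": -0.298, "tz": -0.24, "yaw": 0, "gripper": -0.2}
    - {"tx": -0.76, "ty": -0.384, "tz": -0.24, "yaw": 0, "gripper": -0.2}
    - {"tx": -0.9, "ty": -0.454, "tz": -0.24, "yaw": 0, "gripper": -0.2}
    - {"tx": -0.99, "ty": -0.5, "tz": -0.24, "yaw": 0, "gripper": -0.2}
    - {"tx": -1, "ty": -0.539, "tz": -0.24, "yaw": 0, "gripper": -0.2}

```text
time: 12.8
ee_pos: [478.2, -287.1, 119.6]
orientation: [[-0.225, 0.974, -0.001], [0.974, 0.225, 0.001], [0.001, -0.001, -1.0]]
ft_force: [0.2, 0.3, -3.5]
gripper_width: 39.5
grip_force: 30.0
```

Call:
play_rows:
  plan:
    - {"tx": -0.05, "ty": 0, "tz": 0, "yaw": 0, "gripper": -0.2}
    - {"tx": -0.068, "ty": 0, "tz": 0, "yaw": 0, "gripper": -0.2}
    - {"tx": -0.068, "ty": 0, "tz": 0.08, "yaw": 0, "gripper": -0.2}
    - {"tx": -0.068, "ty": 0, "tz": 0.16, "yaw": 0, "gripper": -0.2}
    - {"tx": -0.068, "ty": 0, "tz": 0.21, "yaw": 0, "gripper": -0.2}
    - {"tx": -0.068, "ty": 0, "tz": 0.226, "yaw": 0, "gripper": -0.2}
    - {"tx": -0.068, "ty": 0, "tz": 0.23, "yaw": 0, "gripper": -0.2}
    - {"tx": -0.068, "ty": 0, "tz": 0.23, "yaw": 0, "gripper": -0.2}

```text
time: 13.8
ee_pos: [483.0, -303.1, 63.5]
orientation: [[-0.227, 0.974, 0.001], [0.974, 0.227, -0.001], [-0.001, 0.001, -1.0]]
ft_force: [0.8, 0.5, -3.8]
gripper_width: 39.4
grip_force: 30.0
```

Call:
play_rows:
  plan:
    - {"tx": 0, "ty": 0, "tz": 0.002, "yaw": 0, "gripper": -0.2}
    - {"tx": 0, "ty": 0, "tz": 0.004, "yaw": 0, "gripper": -0.2}
    - {"tx": 0, "ty": 0, "tz": 0.004, "yaw": 0, "gripper": -0.2}

```text
time: 14.18
ee_pos: [483.0, -303.3, 62.9]
orientation: [[-0.227, 0.974, 0.001], [0.974, 0.227, -0.001], [-0.001, 0.001, -1.0]]
ft_force: [-2.2, 0.8, 6.4]
gripper_width: 39.9
grip_force: 30.0
```

Call:
play_rows:
  plan:
    - {"tx": 0, "ty": 0, "tz": 0, "yaw": 0, "gripper": 0.2}
    - {"tx": 0, "ty": 0, "tz": 0, "yaw": 0, "gripper": 0.4}
    - {"tx": 0, "ty": 0, "tz": 0, "yaw": 0, "gripper": 0.4}
    - {"tx": 0, "ty": 0, "tz": 0, "yaw": 0, "gripper": 0.4}
    - {"tx": 0, "ty": 0, "tz": 0, "yaw": 0, "gripper": 0.4}

```text
time: 14.8
ee_pos: [482.8, -302.9, 62.0]
orientation: [[-0.227, 0.974, 0.0], [0.974, 0.227, 0.0], [0.0, 0.0, -1.0]]
ft_force: [-0.1, 0.1, 0.8]
gripper_width: 61.6
grip_force: 0.0
```

```bash
python3 - <<'E'
from h import *
s=bot.observe();x,y,z=s['ee_pos'];print(s['ee_pos'],s['q'].round(3),s['gripper_width'])
go((x,y,z+90,1.8),(518,-122,152,1.8),(553.3,59.8,152,1.8))
E
```

```text
[ 482.79515473 -302.8681593    61.95643647] [-0.766  0.56   1.534  0.     1.048 -0.995] 61.5903176505402
t [ 0.    0.   -0.36] yaw -0.0
t [ 0.673  0.301 -0.36 ] yaw -0.0
t [ 1.349  0.604 -0.36 ] yaw -0.0
```

Call:
play_rows:
  plan:
    - {"tx": 0, "ty": 0, "tz": -0.2, "yaw": 0, "gripper": 0.5}
    - {"tx": 0, "ty": 0, "tz": -0.36, "yaw": 0, "gripper": 0.5}
    - {"tx": 0.2, "ty": 0.09, "tz": -0.36, "yaw": 0, "gripper": 0.5}
    - {"tx": 0.4, "ty": 0.18, "tz": -0.36, "yaw": 0, "gripper": 0.5}
    - {"tx": 0.6, "ty": 0.27, "tz": -0.36, "yaw": 0, "gripper": 0.5}
    - {"tx": 0.8, "ty": 0.36, "tz": -0.36, "yaw": 0, "gripper": 0.5}
    - {"tx": 1, "ty": 0.45, "tz": -0.36, "yaw": 0, "gripper": 0.5}
    - {"tx": 1, "ty": 0.45, "tz": -0.36, "yaw": 0, "gripper": 0.5}

```text
time: 15.8
ee_pos: [535.8, -30.9, 152.1]
orientation: [[-0.231, 0.973, 0.0], [0.973, 0.231, 0.0], [0.0, 0.0, -1.0]]
ft_force: [-0.0, -1.1, 1.2]
gripper_width: 66.1
grip_force: 0.0
```

Call:
play_rows:
  plan:
    - {"tx": 0.2, "ty": 0.09, "tz": 0, "yaw": 0.092, "gripper": 0.5}
    - {"tx": 0.32, "ty": 0.145, "tz": 0, "yaw": 0.092, "gripper": 0.5}
    - {"tx": 0.349, "ty": 0.154, "tz": 0, "yaw": 0.092, "gripper": 0.5}
    - {"tx": 0.349, "ty": 0.154, "tz": 0, "yaw": 0.092, "gripper": 0.5}
    - {"tx": 0.349, "ty": 0.154, "tz": 0, "yaw": 0.092, "gripper": 0.5}

```text
time: 16.42
ee_pos: [553.3, 58.5, 151.9]
orientation: [[-0.083, 0.997, -0.0], [0.997, 0.083, -0.0], [-0.0, -0.0, -1.0]]
ft_force: [-0.8, 0.5, 0.1]
gripper_width: 66.0
grip_force: 0.0
```

```bash
python3 - <<'E'
from h import *
s=bot.observe();print(s['ee_pos'],s['q'].round(3),s['gripper_width'])
go((553.3,59.8,60.5,1.656))
E
```

```text
[553.2881344   58.47497829 151.94494531] [-0.105  0.429  1.483 -0.     1.23  -0.188] 66.03092210523323
t [0.005 0.001 0.366] yaw -0.001
```

Call:
play_rows:
  plan:
    - {"tx": 0.004, "ty": 0, "tz": 0.12, "yaw": 0, "gripper": 0.5}
    - {"tx": 0.004, "ty": 0, "tz": 0.24, "yaw": 0, "gripper": 0.5}
    - {"tx": 0.004, "ty": 0, "tz": 0.33, "yaw": 0, "gripper": 0.5}
    - {"tx": 0.004, "ty": 0, "tz": 0.366, "yaw": 0, "gripper": 0.5}
    - {"tx": 0.004, "ty": 0, "tz": 0.366, "yaw": 0, "gripper": 0.5}

```text
time: 17.05
ee_pos: [553.3, 60.3, 60.6]
orientation: [[-0.083, 0.997, -0.0], [0.997, 0.083, -0.0], [0.0, -0.0, -1.0]]
ft_force: [0.0, 0.1, 0.6]
gripper_width: 65.9
grip_force: 0.0
```

Call:
play_rows:
  plan:
    - {"tx": 0, "ty": 0, "tz": 0, "yaw": 0, "gripper": -0.2}
    - {"tx": 0, "ty": 0, "tz": 0, "yaw": 0, "gripper": -0.2}
    - {"tx": 0, "ty": 0, "tz": 0, "yaw": 0, "gripper": -0.2}
    - {"tx": 0, "ty": 0, "tz": 0, "yaw": 0, "gripper": -0.2}
    - {"tx": 0, "ty": 0, "tz": 0, "yaw": 0, "gripper": -0.2}
    - {"tx": 0, "ty": 0, "tz": 0, "yaw": 0, "gripper": -0.2}
    - {"tx": 0, "ty": 0, "tz": 0, "yaw": 0, "gripper": -0.2}

```text
time: 17.92
ee_pos: [553.3, 60.8, 60.9]
orientation: [[-0.084, 0.996, 0.0], [0.996, 0.084, -0.0], [-0.0, 0.0, -1.0]]
ft_force: [-2.3, -0.4, 6.2]
gripper_width: 39.6
grip_force: 30.0
```

```bash
python3 - <<'E'
from h import *
s=bot.observe();x,y,z=s['ee_pos'];R=s['orientation'];w=np.arctan2(R[1,0],R[0,0]);print(s['ee_pos'],w,s['q'].round(3))
go((x,y,z+60,w),(395,-299,z+60,w))
E
```

```text
[553.32697891  60.82040513  60.91220669] 1.6552056940458053 [-0.101  0.536  1.578 -0.     1.027 -0.185]
t [-0.    0.   -0.24] yaw -0.0
t [-1.381 -0.752 -0.24 ] yaw -0.0
```

Call:
play_rows:
  plan:
    - {"tx": 0, "ty": 0, "tz": -0.1, "yaw": 0, "gripper": -0.2}
    - {"tx": 0, "ty": 0, "tz": -0.24, "yaw": 0, "gripper": -0.2}
    - {"tx": -0.1, "ty": -0.08, "tz": -0.24, "yaw": 0, "gripper": -0.2}
    - {"tx": -0.23, "ty": -0.18, "tz": -0.24, "yaw": 0, "gripper": -0.2}
    - {"tx": -0.37, "ty": -0.29, "tz": -0.24, "yaw": 0, "gripper": -0.2}
    - {"tx": -0.51, "ty": -0.4, "tz": -0.24, "yaw": 0, "gripper": -0.2}
    - {"tx": -0.65, "ty": -0.5, "tz": -0.24, "yaw": 0, "gripper": -0.2}
    - {"tx": -0.78, "ty": -0.6, "tz": -0.24, "yaw": 0, "gripper": -0.2}
    - {"tx": -0.87, "ty": -0.68, "tz": -0.24, "yaw": 0, "gripper": -0.2}
    - {"tx": -0.9, "ty": -0.7, "tz": -0.24, "yaw": 0, "gripper": -0.2}

```text
time: 19.18
ee_pos: [396.7, -178.8, 119.9]
orientation: [[-0.082, 0.997, -0.001], [0.997, 0.082, 0.001], [0.001, -0.001, -1.0]]
ft_force: [-1.1, -0.7, -6.1]
gripper_width: 39.7
grip_force: 30.0
```

Call:
play_rows:
  plan:
    - {"tx": -0.14, "ty": -0.02, "tz": 0, "yaw": 0, "gripper": -0.2}
    - {"tx": -0.3, "ty": -0.03, "tz": 0, "yaw": 0, "gripper": -0.2}
    - {"tx": -0.42, "ty": -0.045, "tz": 0, "yaw": 0, "gripper": -0.2}
    - {"tx": -0.481, "ty": -0.052, "tz": 0, "yaw": 0, "gripper": -0.2}
    - {"tx": -0.481, "ty": -0.052, "tz": 0.06, "yaw": 0, "gripper": -0.2}
    - {"tx": -0.481, "ty": -0.052, "tz": 0.14, "yaw": 0, "gripper": -0.2}
    - {"tx": -0.481, "ty": -0.052, "tz": 0.2, "yaw": 0, "gripper": -0.2}
    - {"tx": -0.481, "ty": -0.052, "tz": 0.226, "yaw": 0, "gripper": -0.2}
    - {"tx": -0.481, "ty": -0.052, "tz": 0.23, "yaw": 0, "gripper": -0.2}
    - {"tx": -0.481, "ty": -0.052, "tz": 0.23, "yaw": 0, "gripper": -0.2}

```text
time: 20.42
ee_pos: [395.1, -298.9, 63.3]
orientation: [[-0.084, 0.996, 0.0], [0.996, 0.084, -0.0], [-0.0, 0.0, -1.0]]
ft_force: [-0.4, 1.2, -4.1]
gripper_width: 39.6
grip_force: 30.0
```

Call:
play_rows:
  plan:
    - {"tx": 0, "ty": 0, "tz": 0.002, "yaw": 0, "gripper": -0.2}
    - {"tx": 0, "ty": 0, "tz": 0.003, "yaw": 0, "gripper": -0.2}
    - {"tx": 0, "ty": 0, "tz": 0.003, "yaw": 0, "gripper": -0.2}

```text
time: 20.8
ee_pos: [395.2, -299.2, 63.1]
orientation: [[-0.084, 0.996, 0.001], [0.996, 0.084, -0.001], [-0.001, 0.001, -1.0]]
ft_force: [-3.1, 3.5, 5.9]
gripper_width: 39.7
grip_force: 30.0
```

The channel is touching down. I'll release it, then go look at the panel cell with the wrist camera.

Call:
play_rows:
  plan:
    - {"tx": 0, "ty": 0, "tz": 0, "yaw": 0, "gripper": 0.2}
    - {"tx": 0, "ty": 0, "tz": 0, "yaw": 0, "gripper": 0.4}
    - {"tx": 0, "ty": 0, "tz": 0, "yaw": 0, "gripper": 0.4}
    - {"tx": 0, "ty": 0, "tz": 0, "yaw": 0, "gripper": 0.4}
    - {"tx": 0, "ty": 0, "tz": 0, "yaw": 0, "gripper": 0.4}

```text
time: 21.42
ee_pos: [395.0, -299.0, 62.2]
orientation: [[-0.084, 0.996, -0.0], [0.996, 0.084, -0.0], [-0.0, -0.0, -1.0]]
ft_force: [-1.0, 0.1, -0.3]
gripper_width: 61.4
grip_force: 0.0
```

Call:
play_rows:
  plan:
    - {"tx": 0, "ty": 0, "tz": -0.2, "yaw": 0, "gripper": 0.4}
    - {"tx": 0, "ty": 0, "tz": -0.36, "yaw": 0, "gripper": 0.4}
    - {"tx": 0.2, "ty": 0.08, "tz": -0.5, "yaw": 0, "gripper": 0.4}
    - {"tx": 0.4, "ty": 0.16, "tz": -0.6, "yaw": 0, "gripper": 0.4}
    - {"tx": 0.6, "ty": 0.25, "tz": -0.7, "yaw": 0, "gripper": 0.4}
    - {"tx": 0.8, "ty": 0.3, "tz": -0.79, "yaw": 0, "gripper": 0.4}
    - {"tx": 1, "ty": 0.35, "tz": -0.79, "yaw": 0, "gripper": 0.4}
    - {"tx": 1, "ty": 0.35, "tz": -0.79, "yaw": 0, "gripper": 0.4}

```text
time: 22.42
ee_pos: [461.3, -40.0, 260.0]
orientation: [[-0.089, 0.996, 0.001], [0.996, 0.089, 0.0], [0.0, 0.001, -1.0]]
ft_force: [0.4, -0.5, -0.1]
gripper_width: 61.5
grip_force: 0.0
```

Call:
play_rows:
  plan:
    - {"tx": 0.2, "ty": 0.05, "tz": 0, "yaw": 0, "gripper": 0.4}
    - {"tx": 0.4, "ty": 0.1, "tz": 0, "yaw": 0, "gripper": 0.4}
    - {"tx": 0.6, "ty": 0.12, "tz": 0, "yaw": 0, "gripper": 0.4}
    - {"tx": 0.8, "ty": 0.14, "tz": 0, "yaw": 0, "gripper": 0.4}
    - {"tx": 0.9, "ty": 0.14, "tz": 0, "yaw": 0, "gripper": 0.4}
    - {"tx": 0.9, "ty": 0.14, "tz": 0, "yaw": 0, "gripper": 0.4}
    - {"tx": 0.9, "ty": 0.14, "tz": 0, "yaw": 0, "gripper": 0.4}

```text
time: 23.3
ee_pos: [477.3, 183.4, 259.6]
orientation: [[-0.083, 0.997, -0.0], [0.997, 0.083, -0.0], [-0.0, -0.0, -1.0]]
ft_force: [0.4, -0.8, -0.5]
gripper_width: 61.7
grip_force: 0.0
```

```bash
python3 - <<'E'
from h import *
s,im=snap('wrist','w4'); print(s['ee_pos'],s['time']); snap('top','top1')
a=cv2.resize(im[:,:,::-1][0:300,100:500],None,fx=1.15,fy=1.15)
b=cv2.resize(cv2.imread('pics/top0.png')[195:395,110:205],None,fx=3,fy=3,interpolation=cv2.INTER_CUBIC)
H=600; c=np.zeros((H,800,3),np.uint8); c[:a.shape[0],:a.shape[1]]=a; c[:600,500:785]=b; cv2.imwrite('pics/panel.png',c)
E
```

```text
[477.32174308 183.37302216 259.56999455] 23.3
```

View pics/panel.png

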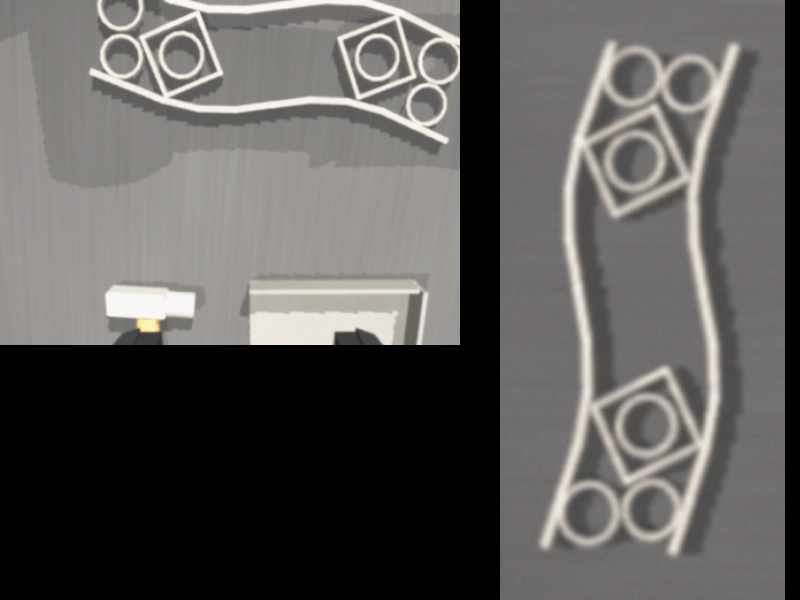

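The cell corners read (222,73) and (339,38) in the wrist crop and (667,368) and (616,216) in the top crop. The inner ring centres read (181,55) and (377,58), against (647,425) and (635,161). Triangulating these now.

```bash
python3 - <<'E'
from h import *
W=cam('wrist','w4');T=cam('top')
w=lambda x,y:(100+x/1.15-.1,y/1.15-.1); t=lambda x,y:(110+(x-500)/3-.3,195+y/3-.3)
for n,A,B in(('sqN',(181,55),(647,425)),('sqF',(377,58),(635,161)),('cN',(222,73),(667,368)),('cF',(339,38),(616,216))):
    print(n,tri(ray(W,*w(*A)),ray(T,*t(*B)))[0].round(1),atz(W,*w(*A),10).round(1),atz(T,*t(*B),10).round(1))
# bars at cell middle (top): left/right inner edges
for B in((583,293),(697,293)): print(atz(T,*t(*B),10).round(1))
s=bot.observe(); print(s['q'].round(3)); go((613.3,11.1,140,1.656),(613.3,11.1,140,0.08))
E
```

```text
sqN [408.9 317.9  12. ] [407.8 318.6  10. ] [409.7 318.1  10. ]
sqF [581.9 332.6   6.4] [580.6 331.8  10. ] [581.8 331.6  10. ]
cN [445.4 306.2   9.3] [444.9 306.3  10. ] [445.9 305.8  10. ]
cF [5.464e+02 3.467e+02 2.000e-01] [544.7 344.8  10. ] [545.4 343.   10. ]
[495.1 363.4  10. ]
[494.1 287.3  10. ]
[ 0.137  0.25   1.446 -0.     1.446  0.055]
t [-0.732  0.485  0.479] yaw -0.002
t [-0.732  0.485  0.479] yaw 1.002
```

The cell centre is (495.0, 325.2) and the panel is turned about 0.08; both views agree within about 1 mm. Now for the ring, which I'll grip along y because the back wall is close.

Call:
play_rows:
  plan:
    - {"tx": -0.1, "ty": 0.08, "tz": 0.05, "yaw": 0.11, "gripper": 0.5}
    - {"tx": -0.2, "ty": 0.14, "tz": 0.1, "yaw": 0.22, "gripper": 0.5}
    - {"tx": -0.3, "ty": 0.21, "tz": 0.15, "yaw": 0.33, "gripper": 0.5}
    - {"tx": -0.4, "ty": 0.28, "tz": 0.2, "yaw": 0.44, "gripper": 0.5}
    - {"tx": -0.5, "ty": 0.35, "tz": 0.25, "yaw": 0.55, "gripper": 0.5}
    - {"tx": -0.6, "ty": 0.42, "tz": 0.3, "yaw": 0.66, "gripper": 0.5}
    - {"tx": -0.732, "ty": 0.485, "tz": 0.35, "yaw": 0.77, "gripper": 0.5}
    - {"tx": -0.732, "ty": 0.485, "tz": 0.4, "yaw": 0.88, "gripper": 0.5}
    - {"tx": -0.732, "ty": 0.485, "tz": 0.479, "yaw": 1, "gripper": 0.5}
    - {"tx": -0.732, "ty": 0.485, "tz": 0.479, "yaw": 1, "gripper": 0.5}

```text
time: 24.65
ee_pos: [612.5, 11.5, 138.8]
orientation: [[0.996, 0.085, -0.003], [0.085, -0.996, 0.0], [-0.003, -0.001, -1.0]]
ft_force: [-0.7, 0.1, -0.2]
gripper_width: 66.0
grip_force: 0.0
```

Call:
play_rows:
  plan:
    - {"tx": 0, "ty": 0, "tz": 0, "yaw": 0, "gripper": 0.5}
    - {"tx": 0, "ty": 0, "tz": 0, "yaw": 0, "gripper": 0.5}

```text
time: 24.9
ee_pos: [613.6, 12.3, 140.9]
orientation: [[0.996, 0.086, 0.001], [0.086, -0.996, -0.0], [0.001, 0.0, -1.0]]
ft_force: [-0.4, 1.0, 0.2]
gripper_width: 66.2
grip_force: 0.0
```

```bash
python3 - <<'E'
from h import *
s=bot.observe();print(s['ee_pos'],s['q'].round(3),s['gripper_width']); go((613.3,11.1,12,0.08))
s,im=snap('wrist','w5'); T=cam('top')
a=cv2.resize(cv2.imread('pics/w5.png'),(480,360)); b=cv2.resize(cv2.imread('pics/top1.png')[190:390,230:540],(480*2//3*1,206)) 
c=np.zeros((570,480,3),np.uint8); c[:360]=a; c[360:566,:320]=b; cv2.imwrite('pics/chk.png',c)
E
```

```text
[613.61418525  12.2673747  140.92836281] [-0.171  0.561  1.306  0.     1.273  1.314] 66.19933181583721
t [-0.002  0.004  0.516] yaw 0.004
```

View pics/chk.png

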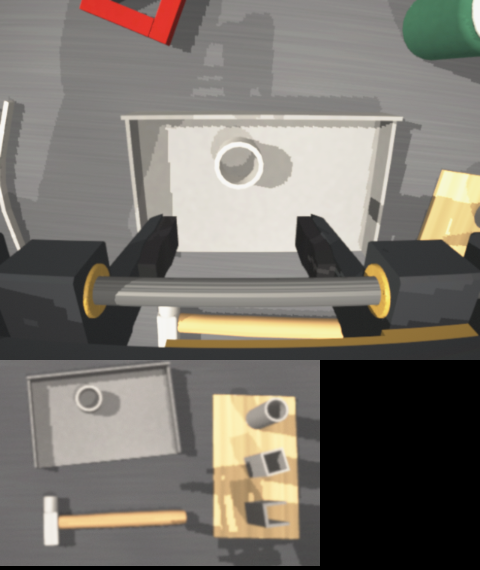

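The rack holds only the ring, which sits centred between the fingers, and all three offcuts stand upright on the board. Descending to the ring.

Call:
play_rows:
  plan:
    - {"tx": -0.002, "ty": 0.003, "tz": 0.15, "yaw": 0, "gripper": 0.5}
    - {"tx": -0.002, "ty": 0.003, "tz": 0.3, "yaw": 0, "gripper": 0.5}
    - {"tx": -0.002, "ty": 0.003, "tz": 0.42, "yaw": 0, "gripper": 0.5}
    - {"tx": -0.002, "ty": 0.003, "tz": 0.48, "yaw": 0, "gripper": 0.5}
    - {"tx": -0.002, "ty": 0.003, "tz": 0.506, "yaw": 0, "gripper": 0.5}
    - {"tx": -0.002, "ty": 0.003, "tz": 0.516, "yaw": 0, "gripper": 0.5}
    - {"tx": -0.002, "ty": 0.003, "tz": 0.516, "yaw": 0, "gripper": 0.5}

```text
time: 25.82
ee_pos: [613.3, 11.6, 11.7]
orientation: [[0.996, 0.084, 0.001], [0.084, -0.996, -0.0], [0.001, 0.0, -1.0]]
ft_force: [-0.8, -0.5, 1.0]
gripper_width: 65.9
grip_force: 0.0
```

Call:
play_rows:
  plan:
    - {"tx": 0, "ty": 0, "tz": 0, "yaw": 0, "gripper": 0}
    - {"tx": 0, "ty": 0, "tz": 0, "yaw": 0, "gripper": 0}
    - {"tx": 0, "ty": 0, "tz": 0, "yaw": 0, "gripper": 0}
    - {"tx": 0, "ty": 0, "tz": 0, "yaw": 0, "gripper": 0}
    - {"tx": 0, "ty": 0, "tz": 0, "yaw": 0, "gripper": 0}
    - {"tx": 0, "ty": 0, "tz": 0, "yaw": 0, "gripper": 0}
  force: 20

```text
time: 26.58
ee_pos: [612.8, 11.7, 11.0]
orientation: [[0.996, 0.084, -0.0], [0.084, -0.996, 0.0], [-0.0, -0.0, -1.0]]
ft_force: [-0.4, 0.1, 0.3]
gripper_width: 43.9
grip_force: 0.0
```

```bash
python3 - <<'E'
from h import *
s=bot.observe();x,y,z=s['ee_pos'];print(s['ee_pos'],s['q'].round(3),s['gripper_width']); go((x,y,z+80,0.08),(495,325.2,z+80,1.65),(495,325.2,z-3,1.65))
E
```

```text
[612.82216964  11.66331239  10.95245361] [-0.172  0.71   1.422  0.     1.01   1.315] 43.894657731763715
t [-0.   -0.   -0.32] yaw 0.003
t [-0.364 -1.289 -0.32 ] yaw -0.997
t [-0.364 -1.289  0.012] yaw -0.997
```

The fingers closed to 44 mm with no force, so they aren't on the ring. I'll look before doing anything else.

```bash
python3 - <<'E'
from h import *
snap('wrist','w6'); snap('side','s6'); snap('top','t6')
a=cv2.imread('pics/w6.png')[100:400,120:520]; b=cv2.resize(cv2.imread('pics/s6.png')[190:310,270:410],None,fx=2.8,fy=2.5); 
c=np.zeros((300,800,3),np.uint8); c[:,:400]=a; c[:,400:792]=b; cv2.imwrite('pics/chk2.png',c)
E
```

```text
(no output)
```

View pics/chk2.png

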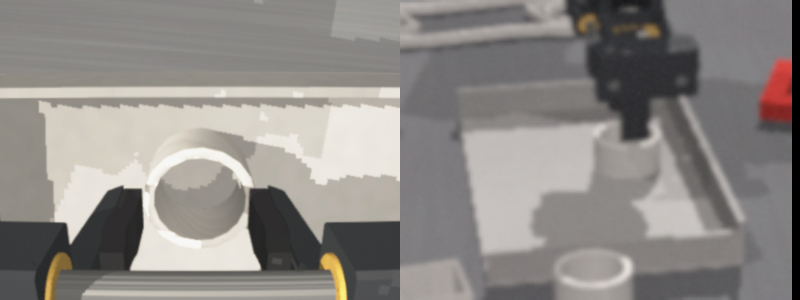

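```bash
python3 - <<'E'
from h import *
W=cam('wrist','w6');T=cam('top');W5=cam('wrist','w5')
for u,v in((319,297),(266,297),(372,297),(319,248),(319,346)): print(atz(W,u,v,34).round(1))
print('w5 ring',atz(W5,239*4/3,165*4/3,34).round(1))
s=bot.observe(); print(s['ee_pos'])
# finger tips / TCP reprojected
print(proj(W,[s['ee_pos'],np.array(s['ee_pos'])+[0,0,19]]))
# back wall top edge
print(atz(W,320,192,40).round(1),atz(W,320,198,40).round(1))
E
```

```text
[614.3  10.6  34. ]
[612.3  33.7  34. ]
[616.3 -12.6  34. ]
[637.   12.6  34. ]
[589.3   8.3  34. ]
w5 ring [613.8  10.   34. ]
[612.83991034  11.67409634  10.96861778]
[[316.05270304 278.20202618]
 [316.15325502 295.64351372]]
[662.   14.5  40. ] [659.7  14.3  40. ]
```

```bash
python3 - <<'E'
from h import *
S=cam('side'); f=lambda p:((proj(S,[p])[0]-[270,190])*[2.8,2.5]+[400,0]).round(0)
for n,p in(('tcp',(613,11.6,11)),('ring base front',(614,-14.4,4)),('ring top front',(614,-14.4,34)),('ring top back',(614,35.6,34)),('ring left top',(589,10.6,34)),('ring right',(639,10.6,34)),('-y finger tip inner z11',(611,-10.4,11)),('-y tip z21',(611,-10.4,21)),('-y tip z35',(611,-10.4,35)),('-y tip outer z35',(611,-28,35))): print(n,f(p))
s6=cv2.imread('pics/s6.png')[205:275,335:375]; w=cv2.imread('pics/w6.png')[220:380,200:440]
c=np.zeros((600,780,3),np.uint8); c[:595,:340]=cv2.resize(s6,None,fx=8.5,fy=8.5,interpolation=cv2.INTER_CUBIC)[:595]; c[:288,345:777]=cv2.resize(w,None,fx=1.8,fy=1.8,interpolation=cv2.INTER_CUBIC); cv2.imwrite('pics/chk3.png',c)
E
```

```text
tcp [627. 154.]
ring base front [631. 177.]
ring top front [631. 145.]
ring top back [626. 117.]
ring left top [594. 132.]
ring right [662. 129.]
-y finger tip inner z11 [627. 168.]
-y tip z21 [627. 157.]
-y tip z35 [626. 142.]
-y tip outer z35 [628. 152.]
```

View pics/chk3.png

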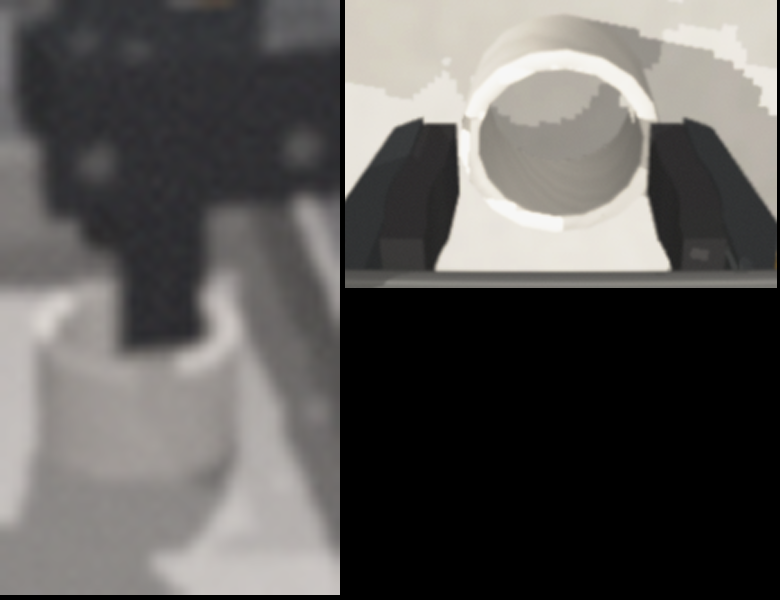

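Two views (side and wrist) put the real fingertips about 29 mm above the reported TCP, so the fingers closed just above the ring rim without touching it. The fix is to open and go 27 mm lower, which leaves the tips about 13 mm above the bench and clear of the tray.

```bash
python3 -c "
from h import *
print(bot.grip_depth)"
```

```text
18.700000000000003
```

Call:
play_rows:
  plan:
    - {"tx": 0, "ty": 0, "tz": 0, "yaw": 0, "gripper": 0.5}
    - {"tx": 0, "ty": 0, "tz": 0, "yaw": 0, "gripper": 0.5}
    - {"tx": 0, "ty": 0, "tz": 0, "yaw": 0, "gripper": 0.5}
    - {"tx": 0, "ty": 0, "tz": 0, "yaw": 0, "gripper": 0.5}
    - {"tx": 0, "ty": 0, "tz": 0.03, "yaw": 0, "gripper": 0.5}
    - {"tx": 0, "ty": 0, "tz": 0.05, "yaw": 0, "gripper": 0.5}
    - {"tx": 0, "ty": 0, "tz": 0.06, "yaw": 0, "gripper": 0.5}
    - {"tx": 0, "ty": 0, "tz": 0.06, "yaw": 0, "gripper": 0.5}

```text
time: 27.72
ee_pos: [612.7, 11.7, -4.3]
orientation: [[0.996, 0.084, -0.0], [0.084, -0.996, 0.0], [-0.0, -0.0, -1.0]]
ft_force: [0.3, 0.8, -0.6]
gripper_width: 66.0
grip_force: 0.0
```

The TCP reads −4.3 with no contact force, which confirms the offset. Continuing down and gripping.

Call:
play_rows:
  plan:
    - {"tx": 0, "ty": 0, "tz": 0.02, "yaw": 0, "gripper": 0.5}
    - {"tx": 0, "ty": 0, "tz": 0.035, "yaw": 0, "gripper": 0.5}
    - {"tx": 0, "ty": 0, "tz": 0.045, "yaw": 0, "gripper": 0.5}
    - {"tx": 0, "ty": 0, "tz": 0.045, "yaw": 0, "gripper": 0.5}

```text
time: 28.22
ee_pos: [612.7, 11.7, -15.5]
orientation: [[0.996, 0.084, -0.0], [0.084, -0.996, 0.0], [-0.0, -0.0, -1.0]]
ft_force: [-0.8, 0.2, -0.9]
gripper_width: 66.1
grip_force: 0.0
```

Call:
play_rows:
  plan:
    - {"tx": 0, "ty": 0, "tz": 0, "yaw": 0, "gripper": 0}
    - {"tx": 0, "ty": 0, "tz": 0, "yaw": 0, "gripper": 0}
    - {"tx": 0, "ty": 0, "tz": 0, "yaw": 0, "gripper": 0}
    - {"tx": 0, "ty": 0, "tz": 0, "yaw": 0, "gripper": 0}
    - {"tx": 0, "ty": 0, "tz": 0, "yaw": 0, "gripper": 0}
    - {"tx": 0, "ty": 0, "tz": 0, "yaw": 0, "gripper": 0}
  force: 20

```text
time: 28.98
ee_pos: [612.9, 11.6, -15.2]
orientation: [[0.996, 0.084, 0.0], [0.084, -0.996, -0.0], [0.0, 0.0, -1.0]]
ft_force: [-0.2, -1.1, 1.7]
gripper_width: 49.9
grip_force: 20.0
```

```bash
python3 - <<'E'
from h import *
s=bot.observe();x,y,z=s['ee_pos'];print(s['ee_pos'],s['q'].round(3),s['gripper_width'],s['ft_force']); go((x,y,z+90,0.084),(495,325.2,z+90,1.65),(495,325.2,z-3,1.65))
E
```

```text
[612.93628795  11.63681788 -15.16102438] [-0.172  0.747  1.433 -0.     0.961  1.315] 49.904233302533974 [-0.17415378 -1.12435091  1.69420922]
t [ 0.    0.   -0.36] yaw 0.0
t [-0.364 -1.289 -0.36 ] yaw -0.997
t [-0.364 -1.29   0.012] yaw -0.997
```

Call:
play_rows:
  plan:
    - {"tx": 0, "ty": 0, "tz": -0.12, "yaw": 0, "gripper": 0}
    - {"tx": 0, "ty": 0, "tz": -0.28, "yaw": 0, "gripper": 0}
    - {"tx": -0.03, "ty": -0.1, "tz": -0.36, "yaw": 0, "gripper": 0}
    - {"tx": -0.08, "ty": -0.26, "tz": -0.36, "yaw": 0, "gripper": 0}
    - {"tx": -0.13, "ty": -0.44, "tz": -0.36, "yaw": 0, "gripper": 0}
    - {"tx": -0.18, "ty": -0.62, "tz": -0.36, "yaw": 0, "gripper": 0}
    - {"tx": -0.23, "ty": -0.8, "tz": -0.36, "yaw": 0, "gripper": 0}
    - {"tx": -0.27, "ty": -0.94, "tz": -0.36, "yaw": 0, "gripper": 0}
    - {"tx": -0.28, "ty": -1, "tz": -0.36, "yaw": 0, "gripper": 0}
    - {"tx": -0.28, "ty": -1, "tz": -0.36, "yaw": 0, "gripper": 0}

```text
time: 30.22
ee_pos: [522.0, 255.1, 74.5]
orientation: [[0.996, 0.085, -0.0], [0.085, -0.996, -0.0], [-0.0, 0.0, -1.0]]
ft_force: [-0.1, -0.0, -2.0]
gripper_width: 49.4
grip_force: 20.0
```

Call:
play_rows:
  plan:
    - {"tx": -0.02, "ty": -0.07, "tz": 0, "yaw": -0.1, "gripper": 0}
    - {"tx": -0.05, "ty": -0.16, "tz": 0, "yaw": -0.21, "gripper": 0}
    - {"tx": -0.07, "ty": -0.24, "tz": 0, "yaw": -0.32, "gripper": 0}
    - {"tx": -0.084, "ty": -0.289, "tz": 0, "yaw": -0.43, "gripper": 0}
    - {"tx": -0.084, "ty": -0.289, "tz": 0, "yaw": -0.54, "gripper": 0}
    - {"tx": -0.084, "ty": -0.289, "tz": 0, "yaw": -0.65, "gripper": 0}
    - {"tx": -0.084, "ty": -0.289, "tz": 0, "yaw": -0.76, "gripper": 0}
    - {"tx": -0.084, "ty": -0.289, "tz": 0, "yaw": -0.87, "gripper": 0}
    - {"tx": -0.084, "ty": -0.289, "tz": 0, "yaw": -0.997, "gripper": 0}
    - {"tx": -0.084, "ty": -0.289, "tz": 0, "yaw": -0.997, "gripper": 0}

```text
time: 31.48
ee_pos: [495.8, 323.9, 74.6]
orientation: [[-0.077, 0.997, -0.0], [0.997, 0.077, -0.0], [-0.0, -0.0, -1.0]]
ft_force: [0.0, 0.5, -1.1]
gripper_width: 49.7
grip_force: 20.0
```

Call:
play_rows:
  plan:
    - {"tx": 0, "ty": 0, "tz": 0, "yaw": 0, "gripper": 0}
    - {"tx": 0, "ty": 0, "tz": 0, "yaw": 0, "gripper": 0}

```text
time: 31.72
ee_pos: [495.2, 324.8, 74.7]
orientation: [[-0.077, 0.997, 0.0], [0.997, 0.077, -0.0], [-0.0, 0.0, -1.0]]
ft_force: [0.2, 0.2, -1.3]
gripper_width: 50.2
grip_force: 20.0
```

```bash
python3 - <<'E'
from h import *
s=bot.observe();x,y,z=s['ee_pos'];print(s['ee_pos'],s['q'].round(3),s['gripper_width'],s['ft_force']); go((495,324.9,10,1.65),(495,324.9,-18.5,1.65))
E
```

```text
[495.24114974 324.81411984  74.69961529] [ 0.383  0.587  1.449 -0.     1.105  0.306] 50.21436516308425 [ 0.2170501   0.15426078 -1.27344308]
t [ 0.    -0.001  0.259] yaw -0.001
t [ 0.    -0.001  0.373] yaw -0.001
```

Call:
play_rows:
  plan:
    - {"tx": 0, "ty": 0, "tz": 0.12, "yaw": 0, "gripper": 0}
    - {"tx": 0, "ty": 0, "tz": 0.24, "yaw": 0, "gripper": 0}
    - {"tx": 0, "ty": 0, "tz": 0.32, "yaw": 0, "gripper": 0}
    - {"tx": 0, "ty": 0, "tz": 0.355, "yaw": 0, "gripper": 0}
    - {"tx": 0, "ty": 0, "tz": 0.368, "yaw": 0, "gripper": 0}
    - {"tx": 0, "ty": 0, "tz": 0.371, "yaw": 0, "gripper": 0}
    - {"tx": 0, "ty": 0, "tz": 0.373, "yaw": 0, "gripper": 0}
    - {"tx": 0, "ty": 0, "tz": 0.373, "yaw": 0, "gripper": 0}

```text
time: 32.72
ee_pos: [495.2, 325.2, -18.1]
orientation: [[-0.08, 0.997, 0.001], [0.997, 0.08, 0.0], [0.0, 0.001, -1.0]]
ft_force: [-0.1, 0.2, -0.3]
gripper_width: 49.6
grip_force: 20.0
```

Call:
play_rows:
  plan:
    - {"tx": 0, "ty": 0, "tz": 0.002, "yaw": 0, "gripper": 0}
    - {"tx": 0, "ty": 0, "tz": 0.003, "yaw": 0, "gripper": 0}
    - {"tx": 0, "ty": 0, "tz": 0.003, "yaw": 0, "gripper": 0}

```text
time: 33.1
ee_pos: [495.1, 325.1, -19.1]
orientation: [[-0.079, 0.997, 0.0], [0.997, 0.079, 0.0], [0.0, 0.0, -1.0]]
ft_force: [-0.9, -1.4, 1.6]
gripper_width: 49.4
grip_force: 20.0
```

Contact is felt at the expected height. I'll release, opening only a little inside the cell, then rise and look.

Call:
play_rows:
  plan:
    - {"tx": 0, "ty": 0, "tz": 0, "yaw": 0, "gripper": 0.2}
    - {"tx": 0, "ty": 0, "tz": 0, "yaw": 0, "gripper": 0.32}
    - {"tx": 0, "ty": 0, "tz": 0, "yaw": 0, "gripper": 0.32}
    - {"tx": 0, "ty": 0, "tz": 0, "yaw": 0, "gripper": 0.32}
    - {"tx": 0, "ty": 0, "tz": -0.06, "yaw": 0, "gripper": 0.32}
    - {"tx": 0, "ty": 0, "tz": -0.16, "yaw": 0, "gripper": 0.32}
    - {"tx": 0, "ty": 0, "tz": -0.36, "yaw": 0, "gripper": 0.32}
    - {"tx": 0, "ty": 0, "tz": -0.6, "yaw": 0, "gripper": 0.4}
    - {"tx": 0, "ty": 0, "tz": -0.8, "yaw": 0, "gripper": 0.4}
    - {"tx": 0, "ty": 0, "tz": -0.9, "yaw": 0, "gripper": 0.4}

```text
time: 34.35
ee_pos: [495.5, 325.4, 210.1]
orientation: [[-0.08, 0.997, 0.005], [0.997, 0.08, 0.002], [0.002, 0.005, -1.0]]
ft_force: [-0.4, -0.3, 0.0]
gripper_width: 61.6
grip_force: 0.0
```

Call:
play_rows:
  plan:
    - {"tx": -1, "ty": -0.1, "tz": -0.1, "yaw": 0, "gripper": 0.4}
    - {"tx": -1, "ty": -0.1, "tz": -0.1, "yaw": 0, "gripper": 0.4}
    - {"tx": -1, "ty": -0.1, "tz": -0.1, "yaw": 0, "gripper": 0.4}
    - {"tx": -1, "ty": -0.1, "tz": -0.1, "yaw": 0, "gripper": 0.4}
    - {"tx": -1, "ty": -0.1, "tz": -0.1, "yaw": 0, "gripper": 0.4}
    - {"tx": -1, "ty": -0.1, "tz": -0.1, "yaw": 0, "gripper": 0.4}
    - {"tx": -1, "ty": -0.1, "tz": -0.1, "yaw": 0, "gripper": 0.4}

```text
time: 35.22
ee_pos: [489.9, 75.2, 230.8]
orientation: [[-0.081, 0.997, -0.0], [0.997, 0.081, 0.0], [0.0, 0.0, -1.0]]
ft_force: [0.4, -0.2, 0.5]
gripper_width: 61.8
grip_force: 0.0
```

```bash
python3 - <<'E'
from h import *
s,im=snap('top','t7'); print(s['ee_pos'],s['q'].round(3),s['time'])
T=cam('top')
g=im.min(2)
a=cv2.resize(im[:,:,::-1][235:350,120:195],None,fx=5,fy=5,interpolation=cv2.INTER_CUBIC); b=cv2.resize(im[:,:,::-1][210:380,420:530],None,fx=3.3,fy=3.3,interpolation=cv2.INTER_CUBIC)
c=np.zeros((590,800,3),np.uint8); c[:575,:375]=a; c[:b.shape[0],400:400+b.shape[1]]=b; cv2.imwrite('pics/t7c.png',c)
u,v=proj(T,[[495,325.2,30]])[0]; print('expected ring top in crop',(u-120)*5,(v-235)*5)
for n,p in(('round',(571,-308,116)),('square',(483,-303,106)),('channel',(395,-299,111))): q=proj(T,[p])[0]; print(n,(q-[420,210])*3.3+[400,0])
E
```

```text
[489.86291229  75.2123092  230.81490116] [-0.085  0.231  1.544  0.     1.366 -0.166] 35.225
expected ring top in crop 163.71054056977883 282.9212005386168
round [654.94645051  92.89341961]
square [651.77132723 260.43550098]
channel [659.63907356 430.1835372 ]
```

View pics/t7c.png

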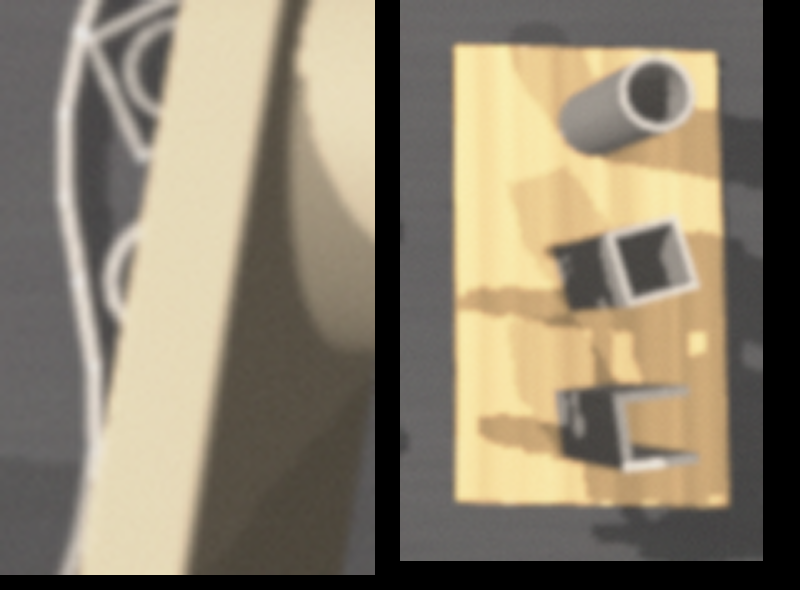

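The visible part of the ring sits as expected (its left edge is at about 103 in the crop, predicted 98), but the arm hides the rest, so I'll check it again later. The offcuts stand on the board where I left them. Next I return the channel.

```bash
python3 - <<'E'
from h import *
go((430,-170,160,1.655),(395.1,-299,140,1.655))
E
```

```text
t [-0.958 -0.319  0.283] yaw -0.002
t [-1.461 -0.5    0.363] yaw -0.002
```

Call:
play_rows:
  plan:
    - {"tx": -0.2, "ty": -0.07, "tz": 0.05, "yaw": 0, "gripper": 0.5}
    - {"tx": -0.4, "ty": -0.14, "tz": 0.1, "yaw": 0, "gripper": 0.5}
    - {"tx": -0.6, "ty": -0.21, "tz": 0.15, "yaw": 0, "gripper": 0.5}
    - {"tx": -0.8, "ty": -0.28, "tz": 0.2, "yaw": 0, "gripper": 0.5}
    - {"tx": -0.958, "ty": -0.319, "tz": 0.28, "yaw": 0, "gripper": 0.5}
    - {"tx": -0.958, "ty": -0.319, "tz": 0.28, "yaw": 0, "gripper": 0.5}
    - {"tx": -0.958, "ty": -0.319, "tz": 0.28, "yaw": 0, "gripper": 0.5}

```text
time: 36.15
ee_pos: [430.0, -170.2, 161.0]
orientation: [[-0.081, 0.997, 0.0], [0.997, 0.081, 0.0], [0.0, 0.0, -1.0]]
ft_force: [0.1, 0.2, 0.2]
gripper_width: 66.3
grip_force: 0.0
```

Call:
play_rows:
  plan:
    - {"tx": -0.2, "ty": -0.07, "tz": 0.03, "yaw": 0, "gripper": 0.5}
    - {"tx": -0.4, "ty": -0.14, "tz": 0.06, "yaw": 0, "gripper": 0.5}
    - {"tx": -0.5, "ty": -0.18, "tz": 0.08, "yaw": 0, "gripper": 0.5}
    - {"tx": -0.5, "ty": -0.18, "tz": 0.08, "yaw": 0, "gripper": 0.5}
    - {"tx": -0.5, "ty": -0.18, "tz": 0.08, "yaw": 0, "gripper": 0.5}

```text
time: 36.78
ee_pos: [395.5, -298.0, 141.2]
orientation: [[-0.081, 0.997, 0.001], [0.997, 0.081, -0.0], [-0.0, 0.001, -1.0]]
ft_force: [-0.7, 0.3, 0.3]
gripper_width: 66.0
grip_force: 0.0
```

```bash
python3 - <<'E'
from h import *
s=bot.observe();print(s['ee_pos'],s['gripper_width']); go((395.1,-299,62.3,1.655))
E
```

```text
[ 395.45971605 -297.95481192  141.19506374] 66.02932891545086
t [-0.004 -0.002  0.316] yaw -0.002
```

Call:
play_rows:
  plan:
    - {"tx": 0, "ty": 0, "tz": 0.12, "yaw": -0.002, "gripper": 0.5}
    - {"tx": 0, "ty": 0, "tz": 0.22, "yaw": -0.002, "gripper": 0.5}
    - {"tx": 0, "ty": 0, "tz": 0.29, "yaw": -0.002, "gripper": 0.5}
    - {"tx": 0, "ty": 0, "tz": 0.316, "yaw": -0.002, "gripper": 0.5}
    - {"tx": 0, "ty": 0, "tz": 0.316, "yaw": -0.002, "gripper": 0.5}
    - {"tx": 0, "ty": 0, "tz": 0.316, "yaw": -0.002, "gripper": 0.5}

```text
time: 37.52
ee_pos: [395.1, -299.4, 62.5]
orientation: [[-0.083, 0.997, 0.001], [0.997, 0.083, -0.001], [-0.001, 0.001, -1.0]]
ft_force: [0.0, -0.6, 0.1]
gripper_width: 66.1
grip_force: 0.0
```

```bash
python3 - <<'E'
from h import *
s=bot.observe();print(s['ee_pos'],s['gripper_width']); go((395.1,-299,62.3,1.655))
E
```

```text
[ 395.07945814 -299.38515833   62.54028066] 66.06347207390341
t [0.002 0.    0.001] yaw -0.001
```

Good. I close at 30 N here and work out the path back.

Call:
play_rows:
  plan:
    - {"tx": 0.001, "ty": 0, "tz": 0, "yaw": 0, "gripper": -0.2}
    - {"tx": 0.001, "ty": 0, "tz": 0, "yaw": 0, "gripper": -0.2}
    - {"tx": 0.001, "ty": 0, "tz": 0, "yaw": 0, "gripper": -0.2}
    - {"tx": 0.001, "ty": 0, "tz": 0, "yaw": 0, "gripper": -0.2}
    - {"tx": 0.001, "ty": 0, "tz": 0, "yaw": 0, "gripper": -0.2}
    - {"tx": 0.001, "ty": 0, "tz": 0, "yaw": 0, "gripper": -0.2}
    - {"tx": 0.001, "ty": 0, "tz": 0, "yaw": 0, "gripper": -0.2}
  force: 30

```text
time: 38.4
ee_pos: [394.6, -299.2, 61.8]
orientation: [[-0.083, 0.997, 0.0], [0.997, 0.083, -0.0], [-0.0, 0.0, -1.0]]
ft_force: [-1.6, -0.1, 3.8]
gripper_width: 40.1
grip_force: 30.0
```

```bash
python3 - <<'E'
from h import *
s=bot.observe();print(s['ee_pos'],s['gripper_width']); go((553.3,60.6,122,1.655))
E
```

```text
[ 394.62110863 -299.18087463   61.83667362] 40.125182137445954
t [ 1.382  0.752 -0.241] yaw -0.001
```

Call:
play_rows:
  plan:
    - {"tx": 0, "ty": 0, "tz": -0.1, "yaw": 0, "gripper": -0.2}
    - {"tx": 0, "ty": 0, "tz": -0.241, "yaw": 0, "gripper": -0.2}
    - {"tx": 0.1, "ty": 0.01, "tz": -0.241, "yaw": 0, "gripper": -0.2}
    - {"tx": 0.24, "ty": 0.025, "tz": -0.241, "yaw": 0, "gripper": -0.2}
    - {"tx": 0.4, "ty": 0.05, "tz": -0.241, "yaw": 0, "gripper": -0.2}
    - {"tx": 0.54, "ty": 0.12, "tz": -0.241, "yaw": 0, "gripper": -0.2}
    - {"tx": 0.68, "ty": 0.22, "tz": -0.241, "yaw": 0, "gripper": -0.2}
    - {"tx": 0.81, "ty": 0.32, "tz": -0.241, "yaw": 0, "gripper": -0.2}
    - {"tx": 0.92, "ty": 0.41, "tz": -0.241, "yaw": 0, "gripper": -0.2}
    - {"tx": 0.98, "ty": 0.45, "tz": -0.241, "yaw": 0, "gripper": -0.2}

```text
time: 39.65
ee_pos: [486.5, -43.9, 120.9]
orientation: [[-0.084, 0.996, -0.002], [0.996, 0.084, 0.001], [0.001, -0.002, -1.0]]
ft_force: [-0.2, 1.0, -5.9]
gripper_width: 40.1
grip_force: 30.0
```

Call:
play_rows:
  plan:
    - {"tx": 0.12, "ty": 0.09, "tz": 0, "yaw": 0, "gripper": -0.2}
    - {"tx": 0.25, "ty": 0.19, "tz": 0, "yaw": 0, "gripper": -0.2}
    - {"tx": 0.35, "ty": 0.265, "tz": 0, "yaw": 0, "gripper": -0.2}
    - {"tx": 0.402, "ty": 0.302, "tz": 0, "yaw": 0, "gripper": -0.2}
    - {"tx": 0.402, "ty": 0.302, "tz": 0, "yaw": 0, "gripper": -0.2}
    - {"tx": 0.402, "ty": 0.302, "tz": 0, "yaw": 0, "gripper": -0.2}
    - {"tx": 0.402, "ty": 0.302, "tz": 0, "yaw": 0, "gripper": -0.2}

```text
time: 40.52
ee_pos: [553.1, 59.9, 122.0]
orientation: [[-0.081, 0.997, -0.0], [0.997, 0.081, -0.0], [-0.0, -0.0, -1.0]]
ft_force: [-0.5, -0.3, -5.7]
gripper_width: 39.6
grip_force: 30.0
```

```bash
python3 - <<'E'
from h import *
s=bot.observe();print(s['ee_pos'],s['gripper_width'],s['ft_force']); go((553.3,60.6,61.3,1.655))
E
```

```text
[553.0883413   59.90482813 122.00409586] 39.621709107067545 [-0.46782336 -0.27224246 -5.67078491]
t [0.003 0.001 0.243] yaw -0.002
```

Call:
play_rows:
  plan:
    - {"tx": 0.002, "ty": 0, "tz": 0.08, "yaw": -0.002, "gripper": -0.2}
    - {"tx": 0.002, "ty": 0, "tz": 0.16, "yaw": -0.002, "gripper": -0.2}
    - {"tx": 0.002, "ty": 0, "tz": 0.21, "yaw": -0.002, "gripper": -0.2}
    - {"tx": 0.002, "ty": 0, "tz": 0.232, "yaw": -0.002, "gripper": -0.2}
    - {"tx": 0.002, "ty": 0, "tz": 0.238, "yaw": -0.002, "gripper": -0.2}
    - {"tx": 0.002, "ty": 0, "tz": 0.241, "yaw": -0.002, "gripper": -0.2}
    - {"tx": 0.002, "ty": 0, "tz": 0.241, "yaw": -0.002, "gripper": -0.2}
    - {"tx": 0.002, "ty": 0, "tz": 0.241, "yaw": -0.002, "gripper": -0.2}

```text
time: 41.52
ee_pos: [553.5, 61.3, 62.0]
orientation: [[-0.086, 0.996, 0.0], [0.996, 0.086, -0.0], [-0.0, 0.0, -1.0]]
ft_force: [-0.8, 0.2, -5.7]
gripper_width: 39.6
grip_force: 30.0
```

```bash
python3 - <<'E'
from h import *
s=bot.observe();print(s['ee_pos'],s['gripper_width'],s['ft_force']); go((553.3,60.6,60.6,1.655))
E
```

```text
[553.49357611  61.27239494  61.98511137] 39.58627837292023 [-0.75474712  0.21366912 -5.73558655]
t [-0.003 -0.001  0.006] yaw 0.001
```

Call:
play_rows:
  plan:
    - {"tx": -0.002, "ty": 0, "tz": 0.002, "yaw": 0.001, "gripper": -0.2}
    - {"tx": -0.002, "ty": 0, "tz": 0.004, "yaw": 0.001, "gripper": -0.2}
    - {"tx": -0.002, "ty": 0, "tz": 0.006, "yaw": 0.001, "gripper": -0.2}
    - {"tx": -0.002, "ty": 0, "tz": 0.006, "yaw": 0.001, "gripper": -0.2}

```text
time: 42.02
ee_pos: [553.4, 60.8, 60.2]
orientation: [[-0.084, 0.996, -0.0], [0.996, 0.084, 0.0], [0.0, -0.0, -1.0]]
ft_force: [0.3, -0.0, -5.4]
gripper_width: 39.6
grip_force: 30.0
```

```bash
python3 - <<'E'
from h import *
s=bot.observe();print(s['ee_pos'],s['gripper_width'],s['ft_force'])
E
```

```text
[553.38179334  60.78779057  60.16789183] 39.63719810216822 [ 0.28888277 -0.03512474 -5.42270197]
```

Call:
play_rows:
  plan:
    - {"tx": 0, "ty": 0, "tz": 0.002, "yaw": 0, "gripper": -0.2}
    - {"tx": 0, "ty": 0, "tz": 0.003, "yaw": 0, "gripper": -0.2}
    - {"tx": 0, "ty": 0, "tz": 0.003, "yaw": 0, "gripper": -0.2}

```text
time: 42.4
ee_pos: [553.5, 60.6, 59.9]
orientation: [[-0.084, 0.996, 0.0], [0.996, 0.084, -0.0], [-0.0, 0.0, -1.0]]
ft_force: [-2.3, -1.5, 1.6]
gripper_width: 40.1
grip_force: 30.0
```

Contact. I release, rise, and go to the square tube on the board.

Call:
play_rows:
  plan:
    - {"tx": 0, "ty": 0, "tz": 0, "yaw": 0, "gripper": 0.2}
    - {"tx": 0, "ty": 0, "tz": 0, "yaw": 0, "gripper": 0.5}
    - {"tx": 0, "ty": 0, "tz": 0, "yaw": 0, "gripper": 0.5}
    - {"tx": 0, "ty": 0, "tz": 0, "yaw": 0, "gripper": 0.5}
    - {"tx": 0, "ty": 0, "tz": -0.1, "yaw": 0, "gripper": 0.5}
    - {"tx": 0, "ty": 0, "tz": -0.22, "yaw": 0, "gripper": 0.5}
    - {"tx": 0, "ty": 0, "tz": -0.36, "yaw": 0, "gripper": 0.5}
    - {"tx": 0, "ty": 0, "tz": -0.36, "yaw": 0, "gripper": 0.5}

```text
time: 43.4
ee_pos: [554.6, 60.7, 151.8]
orientation: [[-0.084, 0.996, 0.005], [0.996, 0.084, -0.0], [-0.001, 0.005, -1.0]]
ft_force: [-0.2, -0.2, -0.8]
gripper_width: 66.3
grip_force: 0.0
```

```bash
python3 - <<'E'
from h import *
s=bot.observe();print(s['ee_pos'],s['gripper_width']); go((518,-120,150,1.655),(482.9,-303,142,1.7995))
E
```

```text
[554.59984302  60.70247178 151.8430075 ] 66.29354963095633
t [-0.708 -0.207  0.007] yaw 0.0
t [-1.425 -0.409  0.039] yaw -0.092
```

Call:
play_rows:
  plan:
    - {"tx": -0.2, "ty": -0.06, "tz": 0, "yaw": 0, "gripper": 0.5}
    - {"tx": -0.4, "ty": -0.12, "tz": 0, "yaw": 0, "gripper": 0.5}
    - {"tx": -0.6, "ty": -0.17, "tz": 0, "yaw": 0, "gripper": 0.5}
    - {"tx": -0.8, "ty": -0.23, "tz": 0, "yaw": 0, "gripper": 0.5}
    - {"tx": -0.95, "ty": -0.27, "tz": 0, "yaw": 0, "gripper": 0.5}
    - {"tx": -0.95, "ty": -0.27, "tz": 0, "yaw": 0, "gripper": 0.5}

```text
time: 44.15
ee_pos: [505.3, -183.4, 148.3]
orientation: [[-0.081, 0.997, -0.001], [0.997, 0.081, 0.001], [0.001, -0.001, -1.0]]
ft_force: [0.5, 0.8, -0.0]
gripper_width: 66.3
grip_force: 0.0
```

Call:
play_rows:
  plan:
    - {"tx": -0.2, "ty": -0.06, "tz": 0.02, "yaw": -0.092, "gripper": 0.5}
    - {"tx": -0.4, "ty": -0.12, "tz": 0.04, "yaw": -0.092, "gripper": 0.5}
    - {"tx": -0.475, "ty": -0.137, "tz": 0.04, "yaw": -0.092, "gripper": 0.5}
    - {"tx": -0.475, "ty": -0.137, "tz": 0.04, "yaw": -0.092, "gripper": 0.5}
    - {"tx": -0.475, "ty": -0.137, "tz": 0.04, "yaw": -0.092, "gripper": 0.5}
    - {"tx": -0.475, "ty": -0.137, "tz": 0.04, "yaw": -0.092, "gripper": 0.5}

```text
time: 44.9
ee_pos: [482.5, -301.4, 139.6]
orientation: [[-0.228, 0.974, 0.0], [0.974, 0.228, 0.0], [0.0, 0.0, -1.0]]
ft_force: [0.2, 0.8, -1.0]
gripper_width: 66.4
grip_force: 0.0
```

```bash
python3 - <<'E'
from h import *
s=bot.observe();print(s['ee_pos'],s['gripper_width']); go((482.9,-303,62.3,1.7995))
E
```

```text
[ 482.50539119 -301.4461566   139.64204269] 66.39299761291161
t [-0.006  0.     0.309] yaw 0.001
```

Call:
play_rows:
  plan:
    - {"tx": -0.005, "ty": 0, "tz": 0.12, "yaw": 0, "gripper": 0.5}
    - {"tx": -0.005, "ty": 0, "tz": 0.22, "yaw": 0, "gripper": 0.5}
    - {"tx": -0.005, "ty": 0, "tz": 0.29, "yaw": 0, "gripper": 0.5}
    - {"tx": -0.005, "ty": 0, "tz": 0.309, "yaw": 0, "gripper": 0.5}
    - {"tx": -0.005, "ty": 0, "tz": 0.309, "yaw": 0, "gripper": 0.5}
    - {"tx": -0.005, "ty": 0, "tz": 0.309, "yaw": 0, "gripper": 0.5}

```text
time: 45.65
ee_pos: [482.7, -304.1, 63.1]
orientation: [[-0.227, 0.974, 0.001], [0.974, 0.227, -0.001], [-0.001, 0.001, -1.0]]
ft_force: [-0.6, 0.7, -0.3]
gripper_width: 65.9
grip_force: 0.0
```

```bash
python3 - <<'E'
from h import *
s=bot.observe();print(s['ee_pos'],s['gripper_width']); go((482.9,-303,62.3,1.7995))
E
```

```text
[ 482.69015812 -304.14988556   63.09529911] 65.94566682856481
t [0.004 0.002 0.003] yaw 0.0
```

Call:
play_rows:
  plan:
    - {"tx": 0.004, "ty": 0.001, "tz": 0.003, "yaw": 0, "gripper": 0.5}
    - {"tx": 0.004, "ty": 0.001, "tz": 0.003, "yaw": 0, "gripper": 0.5}
    - {"tx": 0.004, "ty": 0.001, "tz": 0.003, "yaw": 0, "gripper": -0.2}
    - {"tx": 0.004, "ty": 0.001, "tz": 0.003, "yaw": 0, "gripper": -0.2}
    - {"tx": 0.004, "ty": 0.001, "tz": 0.003, "yaw": 0, "gripper": -0.2}
    - {"tx": 0.004, "ty": 0.001, "tz": 0.003, "yaw": 0, "gripper": -0.2}
    - {"tx": 0.004, "ty": 0.001, "tz": 0.003, "yaw": 0, "gripper": -0.2}
    - {"tx": 0.004, "ty": 0.001, "tz": 0.003, "yaw": 0, "gripper": -0.2}
    - {"tx": 0.004, "ty": 0.001, "tz": 0.003, "yaw": 0, "gripper": -0.2}

```text
time: 46.78
ee_pos: [482.3, -303.0, 61.5]
orientation: [[-0.227, 0.974, -0.0], [0.974, 0.227, -0.0], [-0.0, -0.0, -1.0]]
ft_force: [-0.7, 0.1, 1.0]
gripper_width: 39.2
grip_force: 30.0
```

```bash
python3 - <<'E'
from h import *
s=bot.observe();print(s['ee_pos'],s['gripper_width']); go((553.5,-12.6,122,1.7995))
E
```

```text
[ 482.25419625 -303.00139356   61.47910403] 39.16677076250109
t [ 1.067  0.541 -0.242] yaw 0.0
```

Call:
play_rows:
  plan:
    - {"tx": 0, "ty": 0, "tz": -0.1, "yaw": 0, "gripper": -0.2}
    - {"tx": 0, "ty": 0, "tz": -0.242, "yaw": 0, "gripper": -0.2}
    - {"tx": 0.1, "ty": 0.05, "tz": -0.242, "yaw": 0, "gripper": -0.2}
    - {"tx": 0.25, "ty": 0.126, "tz": -0.242, "yaw": 0, "gripper": -0.2}
    - {"tx": 0.42, "ty": 0.213, "tz": -0.242, "yaw": 0, "gripper": -0.2}
    - {"tx": 0.59, "ty": 0.3, "tz": -0.242, "yaw": 0, "gripper": -0.2}
    - {"tx": 0.75, "ty": 0.38, "tz": -0.242, "yaw": 0, "gripper": -0.2}
    - {"tx": 0.88, "ty": 0.45, "tz": -0.242, "yaw": 0, "gripper": -0.2}
    - {"tx": 0.97, "ty": 0.49, "tz": -0.242, "yaw": 0, "gripper": -0.2}
    - {"tx": 1, "ty": 0.51, "tz": -0.242, "yaw": 0, "gripper": -0.2}

```text
time: 48.02
ee_pos: [549.6, -29.3, 121.5]
orientation: [[-0.228, 0.974, -0.001], [0.974, 0.228, 0.0], [0.001, -0.001, -1.0]]
ft_force: [-0.1, -0.3, -3.2]
gripper_width: 39.4
grip_force: 30.0
```

Call:
play_rows:
  plan:
    - {"tx": 0.04, "ty": 0.02, "tz": 0, "yaw": 0, "gripper": -0.2}
    - {"tx": 0.067, "ty": 0.031, "tz": 0, "yaw": 0, "gripper": -0.2}
    - {"tx": 0.067, "ty": 0.031, "tz": 0.06, "yaw": 0, "gripper": -0.2}
    - {"tx": 0.067, "ty": 0.031, "tz": 0.13, "yaw": 0, "gripper": -0.2}
    - {"tx": 0.067, "ty": 0.031, "tz": 0.19, "yaw": 0, "gripper": -0.2}
    - {"tx": 0.067, "ty": 0.031, "tz": 0.22, "yaw": 0, "gripper": -0.2}
    - {"tx": 0.067, "ty": 0.031, "tz": 0.235, "yaw": 0, "gripper": -0.2}
    - {"tx": 0.067, "ty": 0.031, "tz": 0.235, "yaw": 0, "gripper": -0.2}
    - {"tx": 0.067, "ty": 0.031, "tz": 0.235, "yaw": 0, "gripper": -0.2}

```text
time: 49.15
ee_pos: [553.8, -12.5, 63.7]
orientation: [[-0.227, 0.974, 0.001], [0.974, 0.227, -0.0], [-0.0, 0.001, -1.0]]
ft_force: [0.9, -0.3, -2.7]
gripper_width: 40.0
grip_force: 30.0
```

```bash
python3 - <<'E'
from h import *
s=bot.observe();print(s['ee_pos'],s['gripper_width'],s['ft_force']); go((553.5,-12.6,60.2,1.7995))
E
```

```text
[553.83185164 -12.54989468  63.6941317 ] 39.96689347364534 [ 0.87220883 -0.28166186 -2.65184939]
t [ 0.    -0.001  0.014] yaw 0.0
```

Call:
play_rows:
  plan:
    - {"tx": 0, "ty": -0.001, "tz": 0.006, "yaw": 0, "gripper": -0.2}
    - {"tx": 0, "ty": -0.001, "tz": 0.01, "yaw": 0, "gripper": -0.2}
    - {"tx": 0, "ty": -0.001, "tz": 0.013, "yaw": 0, "gripper": -0.2}
    - {"tx": 0, "ty": -0.001, "tz": 0.013, "yaw": 0, "gripper": -0.2}

```text
time: 49.65
ee_pos: [553.3, -12.5, 59.9]
orientation: [[-0.227, 0.974, -0.0], [0.974, 0.227, 0.0], [0.0, -0.0, -1.0]]
ft_force: [-0.4, 0.7, -4.2]
gripper_width: 39.7
grip_force: 30.0
```

Call:
play_rows:
  plan:
    - {"tx": 0, "ty": 0, "tz": 0.002, "yaw": 0, "gripper": -0.2}
    - {"tx": 0, "ty": 0, "tz": 0.003, "yaw": 0, "gripper": -0.2}
    - {"tx": 0, "ty": 0, "tz": 0.003, "yaw": 0, "gripper": -0.2}

```text
time: 50.02
ee_pos: [553.4, -12.6, 59.5]
orientation: [[-0.227, 0.974, 0.0], [0.974, 0.227, -0.0], [-0.0, 0.0, -1.0]]
ft_force: [-0.4, -0.7, 0.9]
gripper_width: 39.6
grip_force: 30.0
```

Call:
play_rows:
  plan:
    - {"tx": 0, "ty": 0, "tz": 0, "yaw": 0, "gripper": 0.2}
    - {"tx": 0, "ty": 0, "tz": 0, "yaw": 0, "gripper": 0.5}
    - {"tx": 0, "ty": 0, "tz": 0, "yaw": 0, "gripper": 0.5}
    - {"tx": 0, "ty": 0, "tz": 0, "yaw": 0, "gripper": 0.5}
    - {"tx": 0, "ty": 0, "tz": -0.1, "yaw": 0, "gripper": 0.5}
    - {"tx": 0, "ty": 0, "tz": -0.22, "yaw": 0, "gripper": 0.5}
    - {"tx": 0, "ty": 0, "tz": -0.36, "yaw": 0, "gripper": 0.5}
    - {"tx": 0, "ty": 0, "tz": -0.36, "yaw": 0, "gripper": 0.5}

```text
time: 51.02
ee_pos: [554.5, -12.8, 151.6]
orientation: [[-0.227, 0.974, 0.005], [0.974, 0.227, -0.001], [-0.002, 0.004, -1.0]]
ft_force: [-0.8, -0.3, 0.0]
gripper_width: 65.7
grip_force: 0.0
```

```bash
python3 - <<'E'
from h import *
s=bot.observe();print(s['ee_pos'],s['gripper_width']); go((571,-308,142,1.643))
E
```

```text
[554.45703556 -12.78918885 151.56852201] 65.71692162226014
t [-1.165 -0.204  0.04 ] yaw 0.1
```

Call:
play_rows:
  plan:
    - {"tx": -0.2, "ty": -0.035, "tz": 0, "yaw": 0, "gripper": 0.5}
    - {"tx": -0.4, "ty": -0.07, "tz": 0, "yaw": 0, "gripper": 0.5}
    - {"tx": -0.6, "ty": -0.105, "tz": 0, "yaw": 0, "gripper": 0.5}
    - {"tx": -0.8, "ty": -0.14, "tz": 0, "yaw": 0, "gripper": 0.5}
    - {"tx": -1, "ty": -0.17, "tz": 0, "yaw": 0, "gripper": 0.5}
    - {"tx": -1, "ty": -0.2, "tz": 0.04, "yaw": 0.1, "gripper": 0.5}
    - {"tx": -1, "ty": -0.2, "tz": 0.04, "yaw": 0.1, "gripper": 0.5}

```text
time: 51.9
ee_pos: [560.4, -267.3, 137.4]
orientation: [[-0.072, 0.997, -0.003], [0.997, 0.072, 0.002], [0.002, -0.003, -1.0]]
ft_force: [-0.4, 0.4, -0.4]
gripper_width: 65.7
grip_force: 0.0
```

Call:
play_rows:
  plan:
    - {"tx": -0.1, "ty": 0.015, "tz": 0, "yaw": 0, "gripper": 0.5}
    - {"tx": -0.163, "ty": 0.025, "tz": 0, "yaw": 0, "gripper": 0.5}
    - {"tx": -0.163, "ty": 0.025, "tz": 0, "yaw": 0, "gripper": 0.5}
    - {"tx": -0.163, "ty": 0.025, "tz": 0, "yaw": 0, "gripper": 0.5}
    - {"tx": -0.163, "ty": 0.025, "tz": 0, "yaw": 0, "gripper": 0.5}

```text
time: 52.52
ee_pos: [570.6, -306.7, 139.4]
orientation: [[-0.073, 0.997, 0.0], [0.997, 0.073, 0.0], [0.0, 0.0, -1.0]]
ft_force: [0.4, 0.4, 0.4]
gripper_width: 66.0
grip_force: 0.0
```

```bash
python3 - <<'E'
from h import *
s=bot.observe();print(s['ee_pos'],s['gripper_width']); go((571,-308,62.3,1.643))
E
```

```text
[ 570.566293   -306.74991263  139.40667347] 65.96095923466673
t [-0.005  0.001  0.308] yaw 0.001
```

Call:
play_rows:
  plan:
    - {"tx": -0.002, "ty": 0.001, "tz": 0.12, "yaw": 0, "gripper": 0.5}
    - {"tx": -0.002, "ty": 0.001, "tz": 0.22, "yaw": 0, "gripper": 0.5}
    - {"tx": -0.002, "ty": 0.001, "tz": 0.29, "yaw": 0, "gripper": 0.5}
    - {"tx": -0.002, "ty": 0.001, "tz": 0.308, "yaw": 0, "gripper": 0.5}
    - {"tx": -0.002, "ty": 0.001, "tz": 0.308, "yaw": 0, "gripper": 0.5}
    - {"tx": -0.002, "ty": 0.001, "tz": 0.308, "yaw": 0, "gripper": 0.5}

```text
time: 53.28
ee_pos: [571.2, -308.3, 63.2]
orientation: [[-0.072, 0.997, 0.001], [0.997, 0.072, -0.001], [-0.001, 0.001, -1.0]]
ft_force: [-0.8, 0.3, 0.5]
gripper_width: 65.9
grip_force: 0.0
```

```bash
python3 - <<'E'
from h import *
s=bot.observe();print(s['ee_pos'],s['gripper_width']); go((571,-308,62.3,1.643))
E
```

```text
[ 571.15144038 -308.33821339   63.22094889] 65.89366837433822
t [ 0.001 -0.001  0.004] yaw -0.0
```

Call:
play_rows:
  plan:
    - {"tx": 0.001, "ty": 0, "tz": 0.003, "yaw": 0, "gripper": -0.2}
    - {"tx": 0.001, "ty": 0, "tz": 0.003, "yaw": 0, "gripper": -0.2}
    - {"tx": 0.001, "ty": 0, "tz": 0.003, "yaw": 0, "gripper": -0.2}
    - {"tx": 0.001, "ty": 0, "tz": 0.003, "yaw": 0, "gripper": -0.2}
    - {"tx": 0.001, "ty": 0, "tz": 0.003, "yaw": 0, "gripper": -0.2}
    - {"tx": 0.001, "ty": 0, "tz": 0.003, "yaw": 0, "gripper": -0.2}
    - {"tx": 0.001, "ty": 0, "tz": 0.003, "yaw": 0, "gripper": -0.2}

```text
time: 54.15
ee_pos: [570.7, -307.9, 61.6]
orientation: [[-0.072, 0.997, -0.0], [0.997, 0.072, -0.0], [-0.0, -0.0, -1.0]]
ft_force: [-1.2, 0.2, 3.2]
gripper_width: 41.2
grip_force: 30.0
```

```bash
python3 - <<'E'
from h import *
s=bot.observe();print(s['ee_pos'],s['gripper_width']); go((570.2,-94.3,122,1.643))
E
```

```text
[ 570.67336777 -307.88368407   61.60925538] 41.17093837347064
t [ 0.852  0.059 -0.242] yaw -0.0
```

Call:
play_rows:
  plan:
    - {"tx": 0, "ty": 0, "tz": -0.1, "yaw": 0, "gripper": -0.2}
    - {"tx": 0, "ty": 0, "tz": -0.242, "yaw": 0, "gripper": -0.2}
    - {"tx": 0.1, "ty": 0.007, "tz": -0.242, "yaw": 0, "gripper": -0.2}
    - {"tx": 0.25, "ty": 0.018, "tz": -0.242, "yaw": 0, "gripper": -0.2}
    - {"tx": 0.42, "ty": 0.03, "tz": -0.242, "yaw": 0, "gripper": -0.2}
    - {"tx": 0.59, "ty": 0.041, "tz": -0.242, "yaw": 0, "gripper": -0.2}
    - {"tx": 0.73, "ty": 0.05, "tz": -0.242, "yaw": 0, "gripper": -0.2}
    - {"tx": 0.82, "ty": 0.057, "tz": -0.242, "yaw": 0, "gripper": -0.2}
    - {"tx": 0.852, "ty": 0.059, "tz": -0.242, "yaw": 0, "gripper": -0.2}
    - {"tx": 0.852, "ty": 0.059, "tz": -0.242, "yaw": 0, "gripper": -0.2}

```text
time: 55.4
ee_pos: [570.2, -94.7, 121.8]
orientation: [[-0.072, 0.997, -0.0], [0.997, 0.072, -0.0], [-0.0, -0.0, -1.0]]
ft_force: [0.1, -0.2, -3.4]
gripper_width: 41.1
grip_force: 30.0
```

Call:
play_rows:
  plan:
    - {"tx": 0, "ty": 0, "tz": 0, "yaw": 0, "gripper": -0.2}
    - {"tx": 0, "ty": 0, "tz": 0.06, "yaw": 0, "gripper": -0.2}
    - {"tx": 0, "ty": 0, "tz": 0.13, "yaw": 0, "gripper": -0.2}
    - {"tx": 0, "ty": 0, "tz": 0.19, "yaw": 0, "gripper": -0.2}
    - {"tx": 0, "ty": 0, "tz": 0.22, "yaw": 0, "gripper": -0.2}
    - {"tx": 0, "ty": 0, "tz": 0.235, "yaw": 0, "gripper": -0.2}
    - {"tx": 0, "ty": 0, "tz": 0.235, "yaw": 0, "gripper": -0.2}
    - {"tx": 0, "ty": 0, "tz": 0.235, "yaw": 0, "gripper": -0.2}

```text
time: 56.4
ee_pos: [570.5, -94.4, 63.7]
orientation: [[-0.072, 0.997, 0.001], [0.997, 0.072, -0.0], [-0.0, 0.001, -1.0]]
ft_force: [-0.0, -0.4, -4.2]
gripper_width: 41.6
grip_force: 30.0
```

```bash
python3 - <<'E'
from h import *
s=bot.observe();print(s['ee_pos'],s['gripper_width'],s['ft_force']); go((570.2,-94.4,60.2,1.643))
E
```

```text
[570.4615078  -94.38620328  63.72129647] 41.56026637877464 [-0.03033234 -0.35246289 -4.19276411]
t [ 0.    -0.001  0.014] yaw -0.0
```

Call:
play_rows:
  plan:
    - {"tx": 0, "ty": -0.001, "tz": 0.006, "yaw": 0, "gripper": -0.2}
    - {"tx": 0, "ty": -0.001, "tz": 0.01, "yaw": 0, "gripper": -0.2}
    - {"tx": 0, "ty": -0.001, "tz": 0.013, "yaw": 0, "gripper": -0.2}
    - {"tx": 0, "ty": -0.001, "tz": 0.013, "yaw": 0, "gripper": -0.2}

```text
time: 56.9
ee_pos: [569.9, -94.3, 59.9]
orientation: [[-0.072, 0.997, -0.0], [0.997, 0.072, 0.0], [0.0, -0.0, -1.0]]
ft_force: [0.1, 0.4, -4.3]
gripper_width: 41.7
grip_force: 30.0
```

Call:
play_rows:
  plan:
    - {"tx": 0, "ty": 0, "tz": 0.001, "yaw": 0, "gripper": -0.2}
    - {"tx": 0, "ty": 0, "tz": 0.002, "yaw": 0, "gripper": -0.2}
    - {"tx": 0, "ty": 0, "tz": 0.002, "yaw": 0, "gripper": -0.2}

```text
time: 57.28
ee_pos: [570.0, -94.4, 59.6]
orientation: [[-0.072, 0.997, 0.0], [0.997, 0.072, -0.0], [-0.0, 0.0, -1.0]]
ft_force: [0.5, -0.1, -2.3]
gripper_width: 41.5
grip_force: 30.0
```

Just touching, with half the weight carried. I lower a touch more, release, and back away to a pose like the start so the top view is clear.

Call:
play_rows:
  plan:
    - {"tx": 0, "ty": 0, "tz": 0.002, "yaw": 0, "gripper": -0.2}
    - {"tx": 0, "ty": 0, "tz": 0.002, "yaw": 0, "gripper": -0.2}
    - {"tx": 0, "ty": 0, "tz": 0.002, "yaw": 0, "gripper": 0.2}
    - {"tx": 0, "ty": 0, "tz": 0.002, "yaw": 0, "gripper": 0.5}
    - {"tx": 0, "ty": 0, "tz": 0.002, "yaw": 0, "gripper": 0.5}
    - {"tx": 0, "ty": 0, "tz": 0.002, "yaw": 0, "gripper": 0.5}
    - {"tx": 0, "ty": 0, "tz": -0.1, "yaw": 0, "gripper": 0.5}
    - {"tx": 0, "ty": 0, "tz": -0.22, "yaw": 0, "gripper": 0.5}
    - {"tx": 0, "ty": 0, "tz": -0.4, "yaw": 0, "gripper": 0.5}
    - {"tx": 0, "ty": 0, "tz": -0.6, "yaw": 0, "gripper": 0.5}

```text
time: 58.52
ee_pos: [569.6, -94.2, 210.6]
orientation: [[-0.072, 0.997, -0.001], [0.997, 0.072, 0.0], [0.0, -0.001, -1.0]]
ft_force: [-0.5, -0.6, -0.6]
gripper_width: 66.6
grip_force: 0.0
```

Call:
play_rows:
  plan:
    - {"tx": -0.2, "ty": -0.2, "tz": 0, "yaw": 0, "gripper": 0.5}
    - {"tx": -0.4, "ty": -0.4, "tz": 0, "yaw": 0, "gripper": 0.5}
    - {"tx": -0.6, "ty": -0.6, "tz": 0, "yaw": 0, "gripper": 0.5}
    - {"tx": -0.8, "ty": -0.8, "tz": 0, "yaw": 0, "gripper": 0.5}
    - {"tx": -1, "ty": -1, "tz": 0, "yaw": 0, "gripper": 0.5}
    - {"tx": -1, "ty": -1, "tz": 0, "yaw": 0, "gripper": 0.5}
    - {"tx": -1, "ty": -1, "tz": 0, "yaw": 0, "gripper": 0.5}
    - {"tx": -1, "ty": -1, "tz": 0, "yaw": 0, "gripper": 0.5}

```text
time: 59.52
ee_pos: [338.9, -361.1, 209.4]
orientation: [[-0.072, 0.997, 0.0], [0.997, 0.072, 0.0], [0.0, 0.0, -1.0]]
ft_force: [-1.0, 0.5, 0.0]
gripper_width: 66.5
grip_force: 0.0
```

Call:
play_rows:
  plan:
    - {"tx": -0.2, "ty": -0.1, "tz": 0, "yaw": 0, "gripper": 0.5}
    - {"tx": -0.4, "ty": -0.2, "tz": 0, "yaw": 0, "gripper": 0.5}
    - {"tx": -0.6, "ty": -0.3, "tz": 0, "yaw": 0, "gripper": 0.5}
    - {"tx": -0.6, "ty": -0.5, "tz": 0, "yaw": 0, "gripper": 0.5}
    - {"tx": -0.6, "ty": -0.6, "tz": 0, "yaw": 0, "gripper": 0.5}
    - {"tx": -0.6, "ty": -0.6, "tz": 0, "yaw": 0, "gripper": 0.5}
    - {"tx": -0.6, "ty": -0.6, "tz": 0, "yaw": 0, "gripper": 0.5}

```text
time: 60.4
ee_pos: [201.1, -521.5, 209.6]
orientation: [[-0.073, 0.997, 0.0], [0.997, 0.073, -0.0], [-0.0, 0.0, -1.0]]
ft_force: [-0.1, 0.4, 0.3]
gripper_width: 66.1
grip_force: 0.0
```

```bash
python3 - <<'E'
from h import *
s,im=snap('top','t8'); snap('side','s8'); print(s['ee_pos'],s['time'])
im=im[:,:,::-1]
a=cv2.resize(im[185:300,250:410],None,fx=3,fy=3,interpolation=cv2.INTER_CUBIC); b=cv2.resize(im[235:350,120:195],None,fx=4,fy=4,interpolation=cv2.INTER_CUBIC)
o=cv2.resize(cv2.imread('pics/top0.png')[185:300,250:410],None,fx=2,fy=2)
c=np.zeros((590,800,3),np.uint8); c[:345,:480]=a; c[:460,490:790]=b; c[350:580,:320]=o; cv2.imwrite('pics/t8c.png',c)
# registration of each top against the first picture
t0=cv2.imread('pics/top0.png').min(2).astype(np.float32); t8=im.min(2).astype(np.float32)
for n,(x0,y0,x1,y1) in dict(ch=(274,239,302,268),sq=(314,238,345,268),rd=(363,227,391,256),rack=(254,190,300,215)).items():
    r=cv2.matchTemplate(t8[y0-6:y1+6,x0-6:x1+6],t0[y0:y1,x0:x1],cv2.TM_CCOEFF_NORMED); _,m,_,(px,py)=cv2.minMaxLoc(r)
    f=lambda a,b,c:0.5*(a-c)/(a-2*b+c); dx=px-6+f(r[py,px-1],m,r[py,px+1]); dy=py-6+f(r[py-1,px],m,r[py+1,px]); print(n,round(m,3),'mm dx,dy world',round(-dy*1.74,2),round(-dx*1.74,2))
E
```

```text
[ 201.13124432 -521.5157674   209.58018251] 60.4
ch 0.967 mm dx,dy world 0.91 1.9
sq 0.915 mm dx,dy world 0.9 -0.26
rd 0.987 mm dx,dy world 0.62 -0.08
rack 0.997 mm dx,dy world -0.02 -0.01
```

View pics/t8c.png

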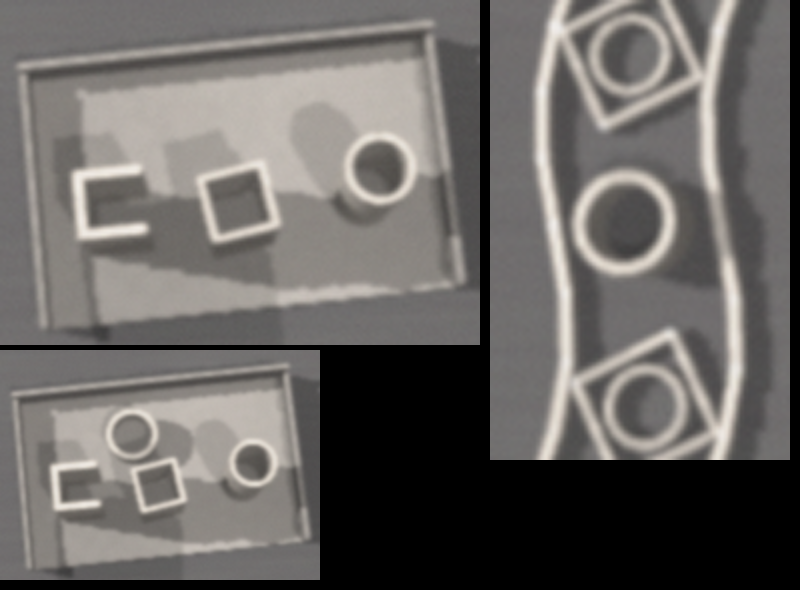

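All three offcuts are back upright within about 1–2 mm of their starting spots. The ring lies flat, about 1 mm from the cell centre. I'll do one last numeric check of the bystanders, then hand in.

```bash
python3 - <<'E'
from h import *
t0,t8=[cv2.imread(f'pics/{f}.png').astype(int) for f in('top0','t8')]
ok=True
for n,(x0,y0,x1,y1) in dict(hammer=(268,318,415,372),can=(385,115,440,175),magnet=(228,125,295,182)).items():
    d=np.abs(t0-t8)[y0:y1,x0:x1].max(2); f=(d>50).mean(); print(n,round(f,4)); ok&=f<0.03
print(ok and bot.hand_in())
E
```

```text
hammer 0.0
can 0.0
magnet 0.0
the job is handed in; nothing more can be done
None
```

The job is done and handed in at about 60 s: the ring lies flat about 1 mm from the middle of the panel's empty cell, all three offcuts stand in the rack within about 2 mm of where they started, and the hammer, can and red square show no change in the top view.

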